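Free the earring panel from its display stand with the spring-bar fork

ROBOT

A 6-joint arm with a two-finger parallel gripper is mounted at the origin on the work surface. World frame = base frame: x ahead of the robot, y to its left, z up, the work surface at z = 0. Lengths are in mm, angles in rad, forces in N, time in s.
With the tool pointing down it reaches from about 375 to 925 mm from the base axis. Payload 5.7 kg.
Tool frame: the origin (TCP) lies between the finger pads; the fingertips stand 22 mm ahead of it and the grasp point (between the pads) lies 3 mm ahead of it; y points along the fingers, z is the direction in which the jaws open and shut, and the axes are right-handed (so a half turn about y gives the same grasp; the last joint's range is limited). The gripper opens to 88 mm and grips with 3 to 60 N. Pads are 20 mm wide; open, the fingers measure 115 mm over their backs; the gripper's body (75 mm by 178 mm) begins 61 mm behind the grasp point.
Start: joints at [1.012, 0.359, 1.51, -0, 1.272, -0.115], TCP at [257.614, 541.849, 244.623] pointing down, gripper open.
Joint ranges: [-2.97, 2.97], [-1.01, 2.36], [0.21, 2.38], [-0.96, 4.11], [0.2, 2.71], [-2.98, 2.98]. Speed limits (rad/s): [2.39, 2.39, 3.14, 3.14, 3.14, 3.14].

INTERFACE

Orientations are given as a 3x3 rotation matrix whose columns are the frame's x, y, z axes.
In Python, from station import telemetry, snapshot, camera_params, job gives the robot as it stands.
- The arm moves only by the tool move_arm, never from a script. Its arguments are lists of equal length, an entry for each row: "dr": the turn, a rotation vector about the tool's x, y, z in rad, a list of three; "delta_pos": the shift along the tool's x, y, z in cm, a list of three; "jaw": the opening, from 0 (shut) to 1 (fully open). In form: {"dr": [[ax, ay, az], ...], "delta_pos": [[x, y, z], ...], "jaw": [jaw, ...]}. A call has 1 to 10 rows; each row is the pose to reach, as a shift and turn from the pose measured when the call began, along the tool's axes at that moment; what a row does not reach only later rows make up. A row lasts 1/10 s, in which the tool goes at most 50 mm and 8.59 degrees, less where a joint would pass 70% of its speed; a pose out of reach is approached as far as the arm can. A call with a gripper value outside its range is refused whole. The fingers move at their own pace and stop on an object; the grip force is fixed at half the most. Time passes only in rows, so rows that repeat a pose let the fingers close. It gives the time, the measured TCP pose, the force and the opening at its end, in the units of the state.
- telemetry.sense(): the state, without advancing time (a new reading comes with each control period).
- snapshot(name): name is "scene" or "top" or "wrist"; returns the picture (400x640x3 uint8, red, green, blue); there is no depth.
- camera_params(name): a dict with "mtx" (3x3 intrinsics, pixels), "R" (3x3) and "t" (3): a world point X has camera coordinates R X + t; the wrist camera has in their place "mount" (4x4, takes a point from camera to tool coordinates, whose origin is the TCP and whose axes are the tool frame's). Camera axes: x right, y down, z forward; pixel columns grow to the right and rows downward; lengths in mm; the calibration is good to about 2 mm. A picture is of the moment at which its call begins: read the wrist's pose just before it. camera_params takes no time and is no camera call.
- job.finish_job(): hands the job in, once; it reports no verdict.
The state is a dict: "t": time; "joint_positions": joint angles; "joint_vel": joint speeds; "tau": joint torques, N m; "tcp_pos": TCP position; "ee_rot": TCP orientation; "contact_force": force on the tool from outside, world axes, zero at the start; "torque": the same for the moment, N m; "width": opening from 0.0 (shut) to 1.0 (fully open).
Only numpy, scipy, OpenCV 4.12 (cv2) and the standard library are available. Lean on these libraries where they do the work, as an engineer would, in place of code of your own. Each camera call takes 0.05 s, during which the arm holds its last target.

TASK

The white earring panel hangs at the top of its sloping display stand on a spring bar, and it has to come down for restocking. Set the forked tool over the bar and gently push the bar's collar sideways into its spring, without ramming it against its end stop, until the panel lets go and slides down to the ledge. Touch the bar and the panel only with the tool, stand the tool back upright near the middle of the black rubber mat with the bar sprung out again, and leave the other things where they are.

Things in the scene. Friction and masses are not known exactly. Their poses are not given: they have to be found in the camera images.
- stand: White plastic sloping display stand, fixed; origin on the table plane. Its +x points (level) downhill of the 30 degree slope, +y along the spring bar, +z up. Base plate 10 mm thick, x -95 to +155 mm, y -90 to +90 mm. Two slick runners carry the panel between 8 mm side cheeks at y = +-56 mm; a ledge closes the lower end.
- bar_line (a point): Point on the centre line of the steel spring bar, at stand (x -42, y 0, z 127.6 mm), axes as the stand's. The bar is a level rod, 10 mm diameter, along y from its tip at y -43 mm (+-3) (inside the panel's eye, which spans y -50 to -28) to a collar; plain rod is bare from y -28 to +18 mm, with nothing below it but the base plate. The panel's upper edge is 24 mm downhill of this line and lower.
- collar_about (a point): Nominal centre of the collar's flat face (the face towards -y), stand y +18 mm on the bar line. The collar is a steel disc, 28 mm diameter, 6 mm thick; behind it (+y) a coil spring, then an aluminium housing 36 x 30 x 36 mm centred at stand y +63 mm on a column. Bar, collar and housing really sit up to 3 mm either way along y from nominal, unknown: feel for the collar.
- bar (a joint): How far the spring bar is pushed in, in m, towards the stand's +y: 0 sprung out, 0.024 at its hard end stop. The push takes 3.5 N at first, rising evenly to about 9.5 N just before the stop. The tip leaves the panel's eye after 11 to 22 mm (unknown: the bar is shifted and drags the panel a little).
- panel: Loose white earring panel, 90 mm downhill x 100 mm across x 8 mm, 0.2 kg, six metal teardrops on it; at its uphill edge, -y side, a closed eye (22 mm wide, 27 mm high) that the bar's tip passes through. Origin: centre of its underside; axes as the stand's, not tilted. Held it is at stand x 23, z 73 mm; let go it slides 56 mm by itself to the ledge, at stand x 71, z 45 mm.
- fork_mid (a point): Forked tool, loose, 0.22 kg, 110 mm tall, upright on its two tines on the mat. Point on its axis 55 mm above the tips; z up, x across the tines, y through the slot. Steel fork, tips to 50 mm up: 41 (x) x 28 mm (y), slot 17 mm wide, 36 mm deep from the tips, open through y. Black handle 50 to 110 mm above the tips, 26 (x) x 20 mm (y). A half turn gives the same tool.
- mat: Black rubber mat fixed on the table, 150 x 130 x 3 mm (x, y, z); origin: centre of its underside. The tool stands near its middle at the start and must stand there again.

How it is judged:
By the outcome, as a careful person would: the job done as asked, in the order asked, and still so for the second after the job is handed in, with the robot touching nothing.
It also fails if it takes over 70 s, if anything falls off the work surface, if the arm or the gripper's body presses on something with over 40 N, if the wrist force passes 120 N, or if a joint passes its speed limit or range.

## Working session

There is one attempt and no reset: what is moved stays moved. The work goes in short steps, Python scripts to look and compute and a tool call to move; the robot and the scene stay as the last step left them, time stands still between calls to the robot, and variables do not carry over. Pictures are saved under pics/ and viewed, and the job is handed in when it is done.

Besides the shell and the picture viewer there is one more tool, called as name(argument=value, ...) on one line, values as JSON. move_arm: Moves the arm, as the interface text tells. Its arguments: {"type":"object","properties":{"dr":{"type":"array","items":{"type":"array","items":{"type":"number"}}},"delta_pos":{"type":"array","items":{"type":"array","items":{"type":"number"}}},"jaw":{"type":"array","items":{"type":"number"}}},"required":["dr","delta_pos","jaw"]}

```bash
mkdir -p pics; ls
python3 - <<'E'
from station import telemetry, snapshot, camera_params
import cv2, numpy as np
np.set_printoptions(precision=4,suppress=True)
s=telemetry.sense();print(s)
for n in ["scene","top","wrist"]:
    p=snapshot(n);cv2.imwrite(f"pics/{n}0.png",p[:,:,::-1]);print(n,camera_params(n))
E
```

```text
pics
{'t': 0.0, 'joint_positions': array([ 1.0119,  0.3595,  1.5114,  0.    ,  1.2725, -0.1151]), 'joint_vel': array([-0.0004,  0.0019,  0.0006,  0.0002,  0.0002,  0.0004]), 'tau': array([ -0.0032, -51.535 , -27.0737,   0.0668,   0.0349,  -0.0001]), 'tcp_pos': array([257.2855, 541.3241, 243.8217]), 'ee_rot': array([[ 0.9031, -0.001 ,  0.4294],
       [-0.4294, -0.0015,  0.9031],
       [-0.0002, -1.    , -0.0018]]), 'contact_force': array([-0.2147,  0.5803,  0.4806]), 'torque': array([ 0.008 , -0.055 , -0.0236]), 'width': 0.9970035043118545}
scene {'mtx': array([[386.2739,   0.    , 321.1497],
       [  0.    , 386.2739, 198.0632],
       [  0.    ,   0.    ,   1.    ]]), 'R': array([[-0.329 ,  0.9443,  0.0086],
       [ 0.6758,  0.2418, -0.6963],
       [-0.6596, -0.2233, -0.7177]]), 't': array([ 143.7828, -272.5799, 1207.3831])}
top {'mtx': array([[370.1447,   0.    , 326.7336],
       [  0.    , 370.1447, 204.5832],
       [  0.    ,   0.    ,   1.    ]]), 'R': array([[ 0.0175, -0.9995, -0.0271],
       [-0.9912, -0.0138, -0.132 ],
       [ 0.1316,  0.0292, -0.9909]]), 't': array([ 24.9238, 538.6886, 950.4513])}
wrist {'mtx': array([[281.2567,   0.    , 319.6714],
       [  0.    , 281.2567, 198.2169],
       [  0.    ,   0.    ,   1.    ]]), 'mount': array([[  -0.0008,    0.9702,    0.2422,  -65.278 ],
       [  -0.0011,   -0.2422,    0.9702, -141.4578],
       [   1.    ,    0.0005,    0.0012,   -0.2291],
       [   0.    ,    0.    ,    0.    ,    1.    ]])}
```

View pics/scene0.png

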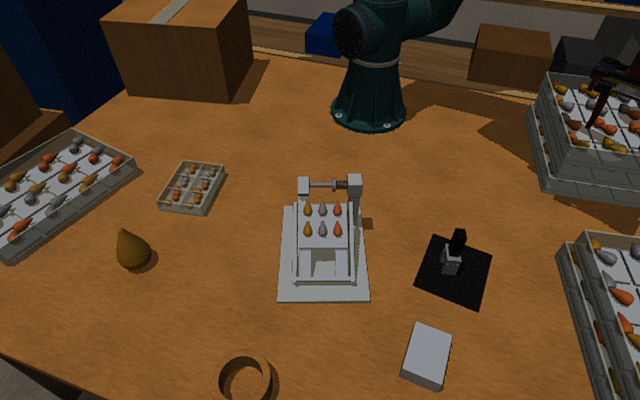

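View pics/top0.png

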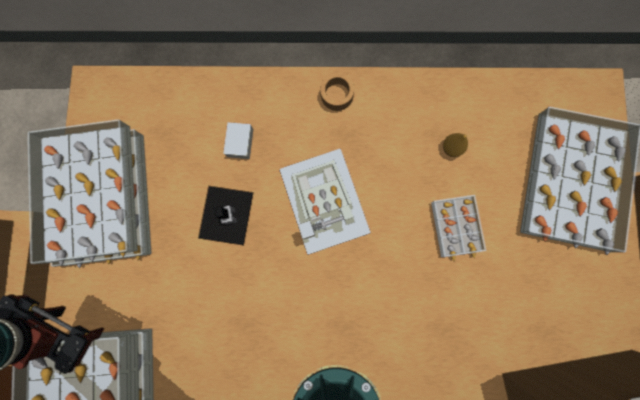

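View pics/wrist0.png

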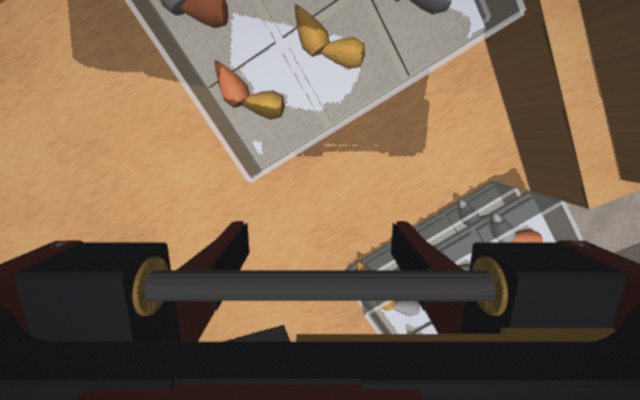

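Run:
```python
import cv2
a=cv2.imread("pics/top0.png");cv2.imwrite("pics/top0a.png",cv2.resize(a[140:260,190:380],None,fx=4.2,fy=4.2,interpolation=cv2.INTER_CUBIC))
a=cv2.imread("pics/scene0.png");cv2.imwrite("pics/scene0a.png",cv2.resize(a[165:310,270:500],None,fx=3.4,fy=3.4,interpolation=cv2.INTER_CUBIC))
```

```text
(no output)
```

View pics/top0a.png

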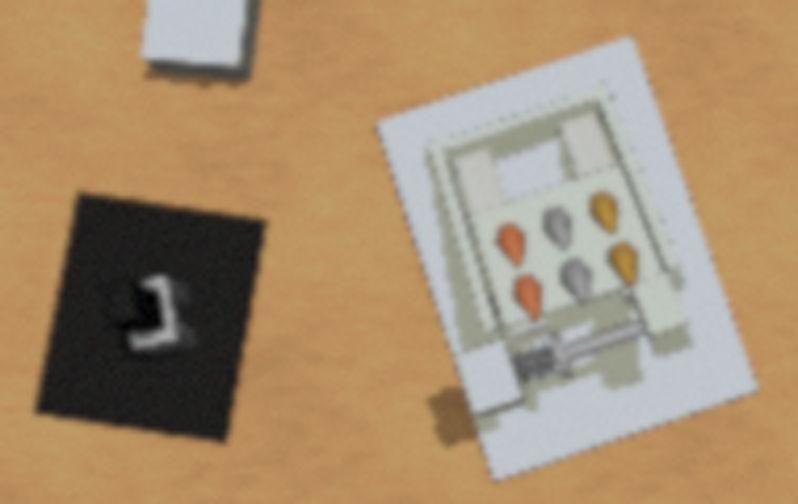

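View pics/scene0a.png

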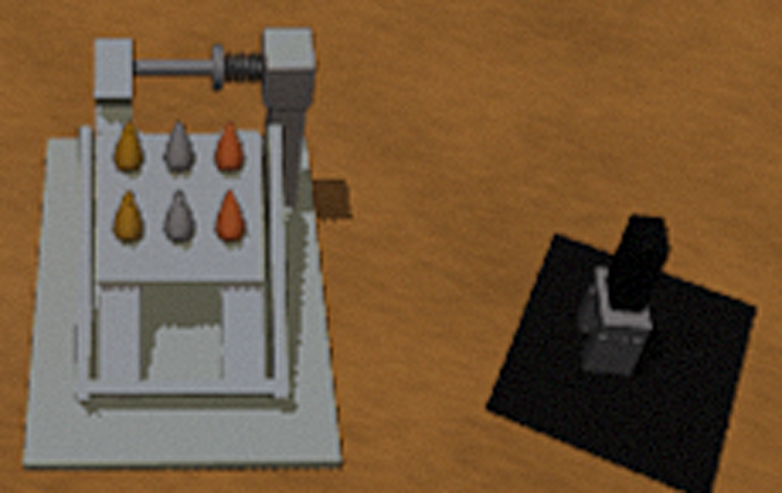

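```bash
cat > h.py <<'E'
import numpy as np, cv2
from scipy.optimize import least_squares
from station import telemetry, snapshot, camera_params
np.set_printoptions(precision=3,suppress=True)
def proj(n,X,s=None):
    c=camera_params(n);X=np.atleast_2d(X).astype(float)
    if n=="wrist":
        m=c["mount"];Xt=(X-s["tcp_pos"])@s["ee_rot"];Xc=(Xt-m[:3,3])@m[:3,:3]
    else: Xc=X@c["R"].T+c["t"]
    p=Xc@c["mtx"].T;return p[:,:2]/p[:,2:]
def ray(n,uv,z,s=None):
    c=camera_params(n);d=np.linalg.solve(c["mtx"],np.array([uv[0],uv[1],1.]))
    if n=="wrist":
        m=c["mount"];o=s["ee_rot"]@m[:3,3]+s["tcp_pos"];d=s["ee_rot"]@m[:3,:3]@d
    else: o=-c["R"].T@c["t"];d=c["R"].T@d
    return o+d*(z-o[2])/d[2]
def T(p,L):
    L=np.atleast_2d(L).astype(float);c,s=np.cos(p[2]),np.sin(p[2])
    return np.c_[p[0]+c*L[:,0]-s*L[:,1],p[1]+s*L[:,0]+c*L[:,1],L[:,2]]
def fit(obs,p0):
    # obs list (cam, local pts, uv, state)
    f=lambda p:np.concatenate([(proj(n,T(p,L),s)-uv).ravel() for n,L,uv,s in obs])
    r=least_squares(f,p0);return r.x,r.fun.reshape(-1,2)
def save(n,name,box=None,f=1):
    s=telemetry.sense();p=snapshot(n)[:,:,::-1];np.save(f"pics/{name}.npy",p);cv2.imwrite(f"pics/{name}_full.png",p)
    if box: p=cv2.resize(p[box[1]:box[3],box[0]:box[2]],None,fx=f,fy=f,interpolation=cv2.INTER_CUBIC)
    cv2.imwrite(f"pics/{name}.png",p);return s
E
python3 - <<'E'
from h import *
t=lambda a:np.array(a)/4.2+[190,140]-0.4
c=lambda a:np.array(a)/3.4+[270,165]-0.4
obs=[("top",[[155,90,10],[155,-90,10],[-95,-90,10],[-95,90,10]],t([[377,122],[632,38],[757,386],[496,480]]),None),
("scene",[[155,-90,10],[155,90,10],[-95,-90,10]],c([[23,466],[342,465],[47,140]]),None)]
for o in (obs,obs[:1],obs[1:]):
    p,r=fit(o,[550,0,.3]);print("stand",p);print(r.T)
m=[("top",[[75,65,3],[75,-65,3],[-75,-65,3],[-75,65,3]],t([[79,193],[266,220],[226,440],[37,410]]),None),
("scene",[[75,-65,3],[75,65,3],[-75,65,3],[-75,-65,3]][:],c([[487,408],[712,493],[756,306],[557,234]]),None)]
for o in (m,m[:1],m[1:]):
    p,r=fit(o,[550,200,-.15]);print("mat",p);print(r.T)
E
```

```text
stand [527.359  32.938   0.349]
[[-0.976 -0.594  0.201 -0.704 -0.563 -0.082 -0.429]
 [-0.542 -1.465  0.396 -0.091 -0.457 -0.942 -0.498]]
stand [526.26   31.538   0.348]
[[-0.451 -0.042  0.701 -0.233]
 [-0.192 -1.068  0.85   0.312]]
stand [528.443  34.354   0.346]
[[-0.334  0.283  0.065]
 [ 0.132 -0.113 -0.112]]
mat [509.988 315.051  -0.13 ]
[[-1.103 -0.14  -0.071 -1.352 -0.69  -0.573  0.111 -1.098]
 [-0.381 -0.284  0.952  1.132 -0.025  2.159 -0.592 -0.992]]
mat [511.048 313.256  -0.134]
[[-0.333  0.6    0.484 -0.763]
 [-0.816 -0.553  0.645  0.654]]
mat [508.862 316.057  -0.129]
[[-0.052  0.08   0.576 -0.635]
 [-0.284  1.789 -0.92  -1.232]]
```

```bash
cat >> h.py <<'E'
from scipy.spatial.transform import Rotation as Ro
def Rt(a): return np.array([[np.sin(a),0,np.cos(a)],[-np.cos(a),0,np.sin(a)],[0,-1,0.]])
def go(pos,a,R=None):
    s=telemetry.sense();R0=s["ee_rot"];R1=Rt(a) if R is None else R
    print("t",s["t"],"tcp",s["tcp_pos"],"F",s["contact_force"],"w",s["width"])
    print("dr",Ro.from_matrix(R0.T@R1).as_rotvec(),"dpos cm",R0.T@(np.array(pos)-s["tcp_pos"])/10, "joints",s["joint_positions"])
E
python3 -c "
from h import *
go([500,315,290],np.radians(110))"
```

```text
t 0.15 tcp [257.381 541.437 244.004] F [ 0.394 -1.018  0.29 ] w 0.9996149582656442
dr [ 0.001 -0.793 -0.001] dpos cm [ 31.634  -4.59  -10.039] joints [ 1.012  0.359  1.511 -0.     1.273 -0.115]
```

move_arm(dr=[[0,-0.1,0],[0,-0.2,0],[0,-0.3,0],[0,-0.4,0],[0,-0.5,0],[0,-0.6,0],[0,-0.7,0],[0,-0.793,0],[0,-0.793,0],[0,-0.793,0]], delta_pos=[[4,-2,-1.3],[8,-4,-2.5],[12,-4.6,-3.8],[16,-4.6,-5],[20,-4.6,-6.3],[24,-4.6,-7.6],[28,-4.6,-8.9],[31.6,-4.6,-10],[31.6,-4.6,-10],[31.6,-4.6,-10]], jaw=[1,1,1,1,1,1,1,1,1,1])

```text
t: 1.15
tcp_pos: [500.0, 314.9, 289.7]
ee_rot: [[0.941, -0.002, -0.339], [0.339, -0.001, 0.941], [-0.002, -1.0, -0.0]]
contact_force: [-1.3, -0.3, 0.1]
width: 0.998
```

```bash
python3 -c "
from h import *
s=save('wrist','w1');import pickle;pickle.dump(s,open('s1.pkl','wb'));go([500,315,290],np.radians(110))"
```

```text
t 1.2 tcp [499.315 315.6   289.72 ] F [ 0.117 -0.483  0.116] w 0.9988887658174893
dr [ 0.    -0.002 -0.002] dpos cm [ 0.044 -0.028 -0.08 ] joints [ 0.447  0.31   1.469 -0.     1.365 -1.471]
```

View pics/w1.png

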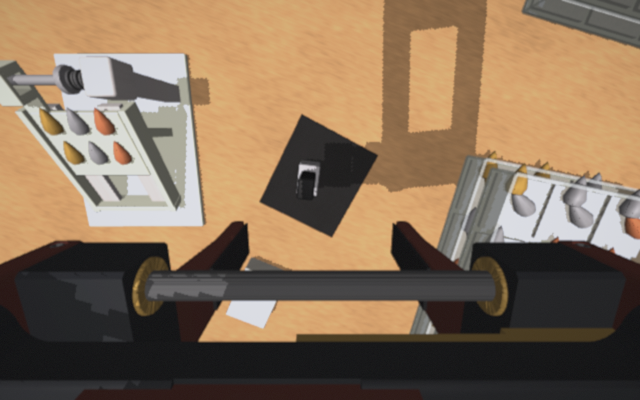

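Run:
```python
import cv2
a=cv2.imread("pics/w1.png");cv2.imwrite("pics/w1a.png",cv2.resize(a[105:245,250:390],None,fx=4.2,fy=4.2,interpolation=cv2.INTER_CUBIC))
cv2.imwrite("pics/w1b.png",cv2.resize(a[40:235,0:215],None,fx=3,fy=3,interpolation=cv2.INTER_CUBIC))
```

```text
(no output)
```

View pics/w1a.png

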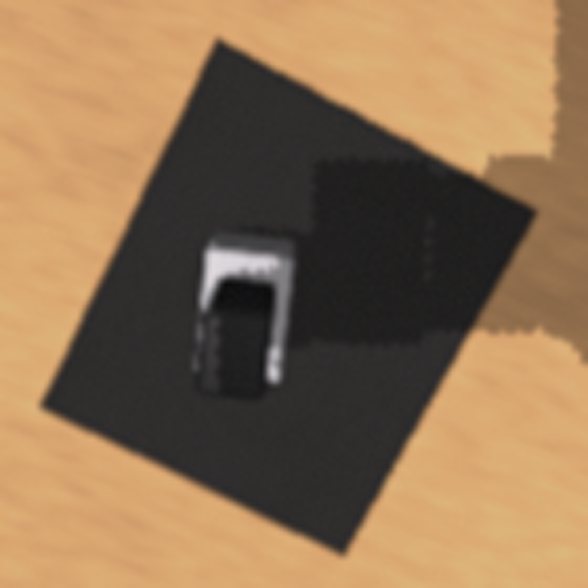

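View pics/w1b.png

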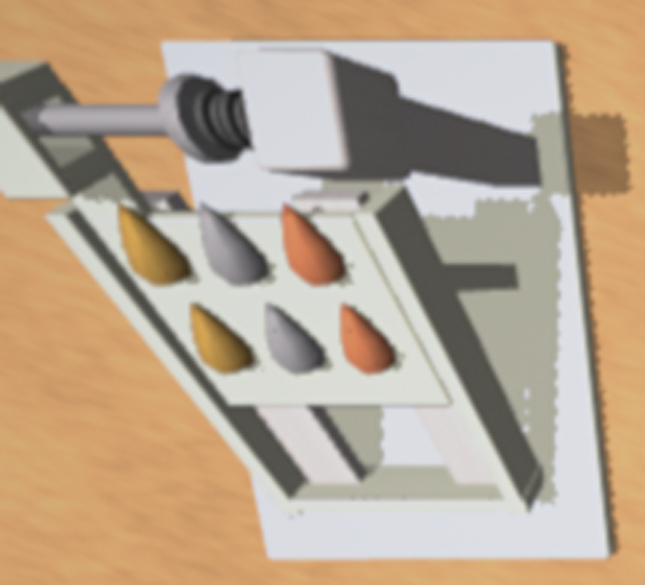

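Run:
```python
from h import *
import pickle
s=pickle.load(open('s1.pkl','rb'))
w=lambda a:np.array(a,float)/4.2+[250,105]-0.4
v=lambda a:np.array(a,float)/3+[0,40]-0.3
# fork: local x across tines
L=[[-20.5,-14,53],[-20.5,14,53],[20.5,14,53],[13,-10,113],[13,10,113]]
uv=w([[205,247],[293,241],[278,383],[194,390],[266,398]])
for k in (slice(0,5),slice(0,3)):
  p,r=fit([("wrist",np.array(L)[k],uv[k],s)],[510,315,.3]);print("fork",p,np.degrees(p[2]));print(r.T)
# overlay
im=cv2.imread("pics/w1.png");
box=lambda a,b,z0,z1:np.array([[i*a,j*b,k] for k in(z0,z1) for i,j in((-1,-1),(-1,1),(1,1),(1,-1))])
p,r=fit([("wrist",L,uv,s)],[510,315,.3])
big=cv2.resize(im[105:245,250:390],None,fx=4.2,fy=4.2,interpolation=cv2.INTER_CUBIC)
for B in (box(20.5,14,3,53),box(13,10,53,113)):
    q=((proj("wrist",T(p,B),s)-[250,105]+.4)*4.2).astype(int)
    for k in(0,4): cv2.polylines(big,[q[k:k+4].reshape(-1,1,2)],True,(0,255,0),1)
cv2.imwrite("pics/w1c.png",big)
m,r=fit([("wrist",[[75,65,3],[75,-65,3],[-75,-65,3],[-75,65,3]],w([[344,553],[42,405],[219,41],[537,211]]),s)],[510,315,-.13]);print("mat",m);print(r.T)
st,r=fit([("wrist",[[155,-90,10],[155,90,10],[-95,-90,10],[-95,90,10]],v([[268,557],[610,555],[163,42],[556,43]]),s)],[527,32,.35]);print("stand",st,r.T)
```

```text
fork [506.65  299.252   0.259] 14.817204005454114
[[-0.188 -0.379  0.591  0.014 -0.023]
 [-0.782  2.485 -1.755  0.203 -0.232]]
fork [506.646 299.272   0.262] 15.02133738517516
[[-0.23  -0.415  0.661]
 [-0.747  2.446 -1.783]]
mat [510.503 314.587  -0.132]
[[ 0.2   -0.818 -0.328  0.938]
 [ 1.008  0.532 -1.054 -0.138]]
stand [527.157  32.783   0.345] [[ 0.261  0.025 -0.393  0.145]
 [ 0.597  1.478 -0.724 -0.805]]
```

View pics/w1c.png

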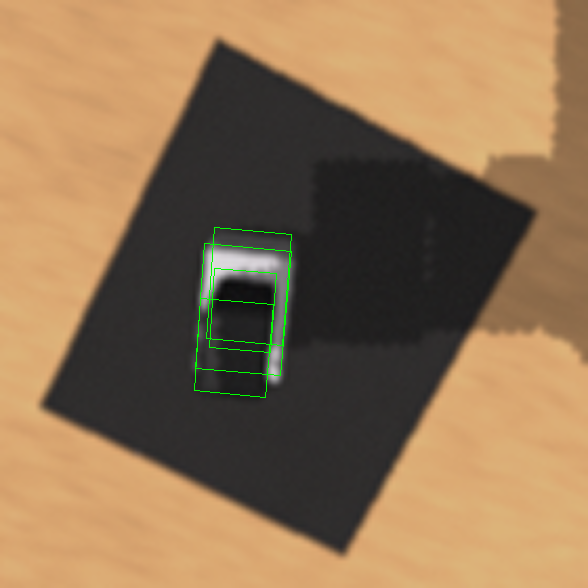

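```bash
cat >> h.py <<'E'
def box(a,b,z0,z1): return np.array([[i*a,j*b,k] for k in(z0,z1) for i,j in((-1,-1),(-1,1),(1,1),(1,-1))])
def draw(n,img,org,f,p,boxes,s,out):
    x0,y0,x1,y1=org;big=cv2.resize(img[y0:y1,x0:x1],None,fx=f,fy=f,interpolation=cv2.INTER_CUBIC)
    for B in boxes:
        q=((proj(n,T(p,B),s)-[x0,y0]+.5)*f-.5).round().astype(int)
        for k in(0,4): cv2.polylines(big,[q[k:k+4].reshape(-1,1,2)],True,(0,255,0),1)
        for k in range(4): cv2.line(big,tuple(map(int,q[k])),tuple(map(int,q[k+4])),(0,200,255),1)
    cv2.imwrite(out,big)
FORK=[box(20.5,14,3,53),box(13,10,53,113)]
E
python3 - <<'E'
from h import *
p=[506.65,299.25,.262]
draw("top",cv2.imread("pics/top0.png"),(205,195,255,235),10,p,FORK,None,"pics/f1.png")
draw("scene",cv2.imread("pics/scene0.png"),(430,220,480,280),8,p,FORK,None,"pics/f2.png")
a=cv2.imread("pics/f1.png");b=cv2.imread("pics/f2.png")
b2=np.zeros((480,a.shape[1]+b.shape[1],3),np.uint8);b2[:400,:a.shape[1]]=a;b2[:480,a.shape[1]:]=b
b2=cv2.resize(b2,(798,int(480*798/b2.shape[1])));b2=cv2.convertScaleAbs(b2,alpha=1.5,beta=20);cv2.imwrite("pics/f12.png",b2)
E
```

```text
(no output)
```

View pics/f12.png

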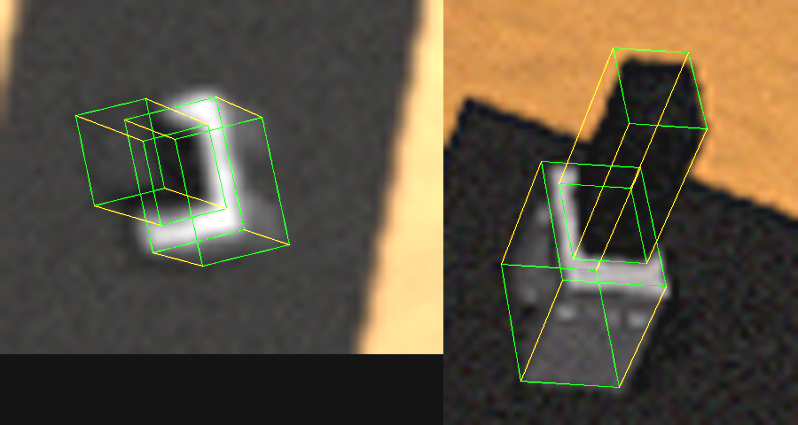

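```bash
python3 -c "
from h import *
go([507.5,299.3,81],np.radians(105))"
```

```text
t 1.2 tcp [499.315 315.6   289.72 ] F [ 0.117 -0.483  0.116] w 0.9988887658174893
dr [ 0.     0.086 -0.002] dpos cm [ 0.261 20.872 -1.804] joints [ 0.447  0.31   1.469 -0.     1.365 -1.471]
```

move_arm(dr=[[0,0.086,-0.002],[0,0.086,-0.002],[0,0.086,-0.002],[0,0.086,-0.002],[0,0.086,-0.002],[0,0.086,-0.002],[0,0.086,-0.002],[0,0.086,-0.002],[0,0.086,-0.002],[0,0.086,-0.002]], delta_pos=[[0.26,3,-1.8],[0.26,6,-1.8],[0.26,9,-1.8],[0.26,12,-1.8],[0.26,14.5,-1.8],[0.26,16.5,-1.8],[0.26,18.5,-1.8],[0.26,20,-1.8],[0.26,20.85,-1.8],[0.26,20.85,-1.8]], jaw=[1,1,1,1,1,1,1,1,1,1])

```text
t: 2.2
tcp_pos: [505.9, 299.9, 80.3]
ee_rot: [[0.966, -0.002, -0.259], [0.259, -0.001, 0.966], [-0.003, -1.0, -0.001]]
contact_force: [-0.3, 0.0, 0.4]
width: 0.996
```

```bash
python3 -c "
from h import *
go([507.5,299.3,81],np.radians(105))
save('wrist','w2');save('scene','sc2',(420,200,500,300),6)"
```

```text
t 2.2 tcp [505.868 299.908  80.273] F [-0.281  0.022  0.373] w 0.9963039606836563
dr [ 0.001  0.001 -0.003] dpos cm [ 0.142 -0.073 -0.101] joints [ 0.418  0.532  1.695 -0.     0.917 -1.415]
```

View pics/w2.png

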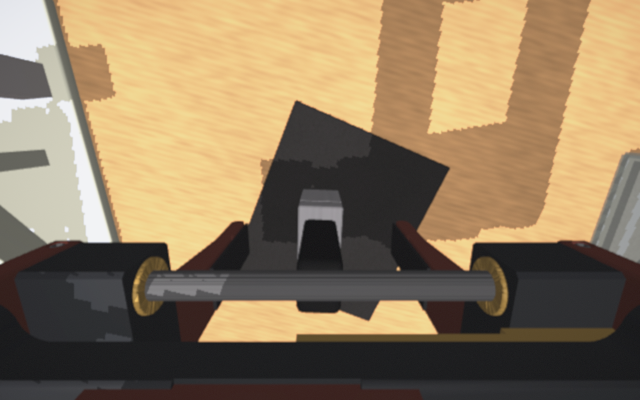

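View pics/sc2.png

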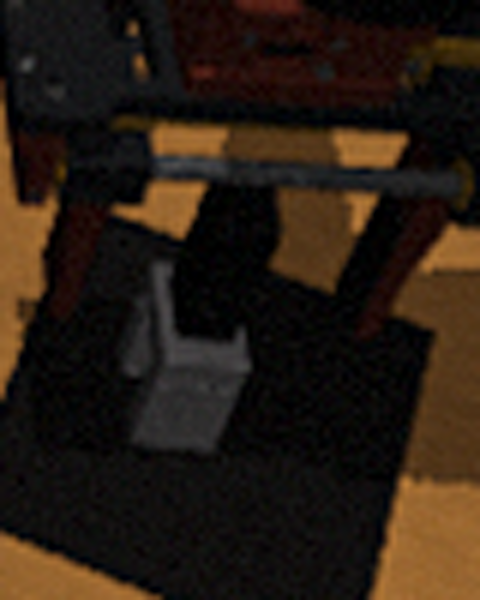

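Run:
```python
from h import *
import pickle
s=telemetry.sense();pickle.dump(s,open('s2.pkl','wb'))
draw("wrist",np.load("pics/w2.npy"),(270,170,370,330),5,[507,299.3,.262],FORK,s,"pics/w2a.png")
cv2.imwrite("pics/w2a.png",cv2.resize(cv2.imread("pics/w2a.png"),(375,600)))
```

```text
(no output)
```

View pics/w2a.png

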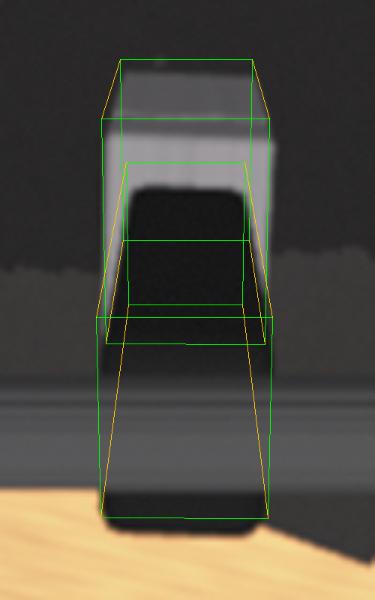

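move_arm(dr=[[0,0,0],[0,0,0],[0,0,0],[0,0,0],[0,0,0],[0,0,0],[0,0,0],[0,0,0],[0,0,0],[0,0,0]], delta_pos=[[0.3,0,0],[0.32,0,0],[0.32,0,0],[0.32,0,0],[0.32,0,0],[0.32,0,0],[0.32,0,0],[0.32,0,0],[0.32,0,0],[0.32,0,0]], jaw=[0.6,0.4,0.3,0.25,0,0,0,0,0,0])

```text
t: 3.3
tcp_pos: [510.3, 300.9, 81.6]
ee_rot: [[0.966, 0.0, -0.259], [0.259, -0.0, 0.966], [0.0, -1.0, -0.0]]
contact_force: [-0.3, 0.3, 0.0]
width: 0.227
```

Run:
```python
from h import *
import pickle
s=save('wrist','w3');pickle.dump(s,open('s3.pkl','wb'));print(s)
draw("wrist",np.load("pics/w3.npy"),(270,170,370,330),5,[509,299.9,.262],FORK,s,"pics/w3a.png")
cv2.imwrite("pics/w3a.png",cv2.resize(cv2.imread("pics/w3a.png"),(375,600)))
```

```text
{'t': 3.3, 'joint_positions': array([ 0.416,  0.534,  1.686, -0.   ,  0.921, -1.416]), 'joint_vel': array([ 0.   , -0.001, -0.002, -0.001,  0.002,  0.001]), 'tau': array([  0.039, -55.203, -19.674,   0.005,   0.092,   0.001]), 'tcp_pos': array([510.339, 300.87 ,  81.639]), 'ee_rot': array([[ 0.966,  0.   , -0.259],
       [ 0.259, -0.   ,  0.966],
       [ 0.   , -1.   , -0.   ]]), 'contact_force': array([-0.299,  0.286,  0.031]), 'torque': array([ 0.047,  0.029, -0.018]), 'width': 0.22689340235343605}
```

View pics/w3a.png

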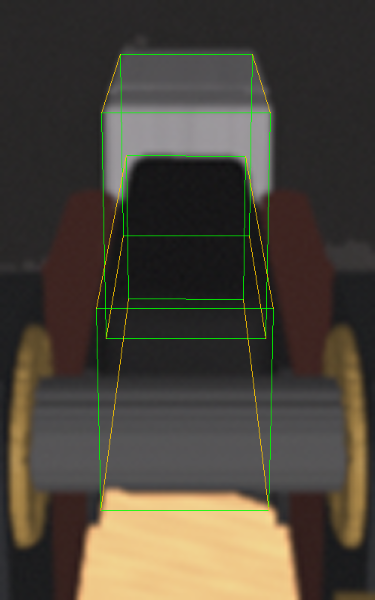

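```bash
cat >> h.py <<'E'
ST=np.array([527.2,32.8,.347])
def tgt(sx,sy,tipz,off=-1.5,st=ST):
    # TCP for fork axis at stand (sx,sy), tips at tipz; fork sits at tool x = off
    w=T(st,[[sx,sy,0]])[0];a=st[2]+np.pi/2;w[2]=tipz+78.6
    return w-Rt(a)[:,0]*off,a
E
python3 -c "
from h import *
p,a=tgt(-42,-5,175);print(p);go(p,a)"
```

```text
[490.814  14.325 253.6  ]
t 3.35 tcp [510.332 300.862  81.645] F [ 0.448  0.23  -0.043] w 0.22524197235236812
dr [ 0.    -0.085  0.   ] dpos cm [ -9.31  -17.188 -27.174] joints [ 0.416  0.534  1.687 -0.     0.921 -1.416]
```

move_arm(dr=[[0,0,0],[0,0,0],[0,0,0],[0,0,0],[0,0,0],[0,0,0],[0,0,0],[0,0,0]], delta_pos=[[0,-1,0],[0,-3,0],[0,-6,0],[0,-9,0],[0,-12,0],[0,-15,0],[0,-18,0],[0,-18,0]], jaw=[0,0,0,0,0,0,0,0])

```text
t: 4.15
tcp_pos: [512.5, 302.0, 266.5]
ee_rot: [[0.966, 0.008, -0.259], [0.259, 0.003, 0.966], [0.008, -1.0, 0.001]]
contact_force: [1.6, 0.3, -1.3]
width: 0.224
```

```bash
python3 -c "
from h import *
p,a=tgt(-42,-5,175);print(p);go(p,a)
save('wrist','w4')"
```

```text
[490.814  14.325 253.6  ]
t 4.15 tcp [512.534 301.955 266.532] F [ 1.595  0.334 -1.269] w 0.22444627364602537
dr [-0.001 -0.085  0.008] dpos cm [ -9.567   1.187 -27.217] joints [ 0.417  0.329  1.5   -0.     1.305 -1.417]
```

View pics/w4.png

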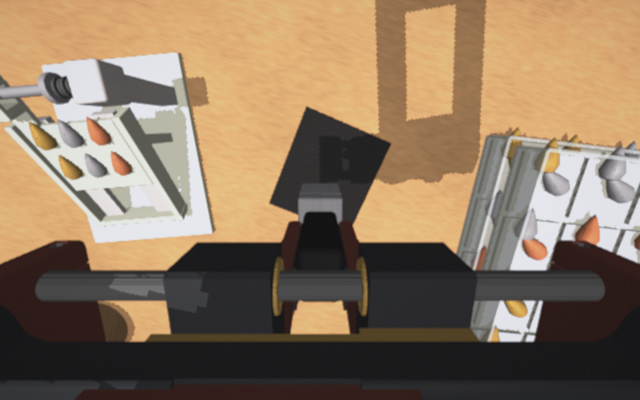

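Held well; travelling to above the bar (tips about 185 mm up).

move_arm(dr=[[0,-0.02,0.002],[0,-0.04,0.004],[0,-0.06,0.006],[0,-0.085,0.008],[0,-0.085,0.008],[0,-0.085,0.008],[0,-0.085,0.008],[0,-0.085,0.008],[0,-0.085,0.008],[0,-0.085,0.008]], delta_pos=[[-0.7,0,-2],[-2,0,-5.5],[-3.3,0,-9.5],[-4.7,0,-13.5],[-6.2,0,-17.5],[-7.5,0,-21.5],[-8.8,0,-25],[-9.5,0,-27.2],[-9.5,0,-27.2],[-9.5,0,-27.2]], jaw=[0,0,0,0,0,0,0,0,0,0])

```text
t: 5.2
tcp_pos: [489.1, 14.0, 262.0]
ee_rot: [[0.941, -0.006, -0.339], [0.339, 0.0, 0.941], [-0.005, -1.0, 0.002]]
contact_force: [1.0, 0.2, -2.5]
width: 0.226
```

```bash
python3 -c "
from h import *
import pickle
p,a=tgt(-42,-5,175);print(p);go(p,a)
s=save('wrist','w5',(220,0,420,320),3);pickle.dump(s,open('s5.pkl','wb'));
im=np.load('pics/w5.npy');cv2.imwrite('pics/w5.png',cv2.resize(im[60:260,190:450],None,fx=3,fy=3,interpolation=cv2.INTER_CUBIC))
save('top','t5',(270,130,390,270),4.2);save('scene','c5',(270,100,400,250),4)"
```

```text
[490.814  14.325 253.6  ]
t 5.2 tcp [489.053  14.035 261.987] F [ 1.023  0.198 -2.463] w 0.22607603635857818
dr [-0.002 -0.002 -0.005] dpos cm [ 0.18   0.838 -0.034] joints [-0.112  0.185  1.714 -0.001  1.249 -2.028]
```

View pics/w5.png

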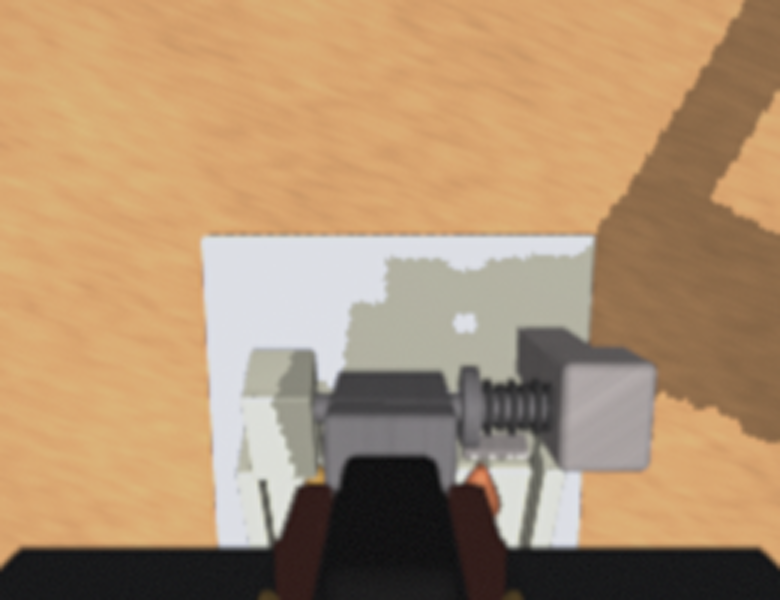

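View pics/c5.png

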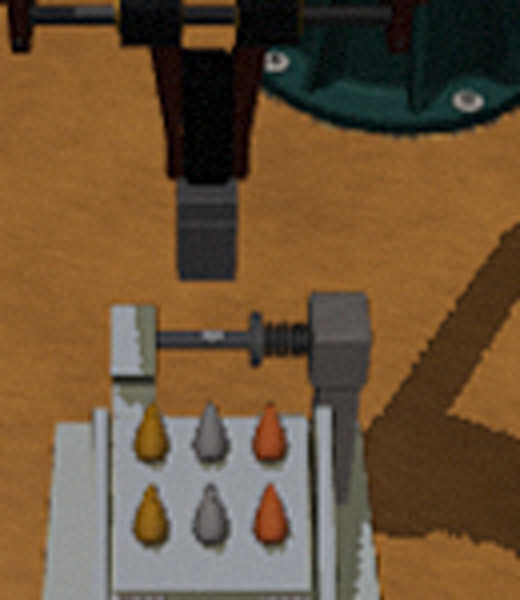

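Run:
```python
from h import *
import pickle
s=pickle.load(open('s5.pkl','rb'))
w=lambda u,v:np.array([190,60])+(np.array([u,v])+.5)/3-.5
c,sn=np.cos(ST[2]),np.sin(ST[2])
def loc(W): d=W[:2]-ST[:2];return np.array([c*d[0]+sn*d[1],-sn*d[0]+c*d[1]])
for nm,u,v,z in [("rodL",321,404,127.6),("rodR",456,404,127.6),("collar top",459,405,127.6),("eye",316,405,127.6),("housTL",563,362,145.6),("housBR",655,470,145.6),("baseTL",203,237,10),("baseTR",595,235,10)]:
    print(nm,loc(ray("wrist",w(u,v),z,s)))
R=s["ee_rot"];
f=s["tcp_pos"]+R@np.array([-1.5,78.6-25,0]);print("fork axis at bar-ish depth",loc(f))
# fork steel-top back edge
for nm,u,v,h in [("bkL",328,413,50),("bkR",452,413,50),("tipL",340,372,0),("tipR",443,372,0)]:
    print(nm,loc(ray("wrist",w(u,v),s["tcp_pos"][2]-78.6+h,s)))
print(T(ST,[[-42,0,0]]), (R.T@(ray("wrist",w(388,404),127.6,s)-s["tcp_pos"])))
```

```text
rodL [-43.556 -27.788]
rodR [-43.5    17.549]
collar top [-43.154  18.564]
eye [-43.213 -29.474]
housTL [-60.969  49.041]
housBR [-25.871  80.202]
baseTL [-94.843 -89.711]
baseTR [-95.594  89.317]
fork axis at bar-ish depth [-44.047  -4.559]
bkL [-65.931 -17.711]
bkR [-65.898   8.05 ]
tipL [-65.078 -18.001]
tipR [-65.047   9.351]
[[487.703  18.517   0.   ]] [ -0.539 134.39   -0.9  ]
```

move_arm(dr=[[-0.001,-0.001,-0.005],[-0.001,-0.001,-0.005],[-0.001,-0.001,-0.005],[-0.001,-0.001,-0.005],[-0.001,-0.001,-0.005]], delta_pos=[[0.1,1,0],[0.15,2.5,0],[0.15,3.5,0],[0.15,4,0],[0.15,4,0]], jaw=[0,0,0,0,0])

```text
t: 5.85
tcp_pos: [490.3, 16.0, 221.7]
ee_rot: [[0.939, -0.001, -0.343], [0.343, 0.001, 0.939], [-0.001, -1.0, 0.001]]
contact_force: [-0.2, 1.1, -2.3]
width: 0.228
```

```bash
python3 -c "
from h import *
import pickle
p,a=tgt(-43,-5,105);print(p);go(p,a)
s=save('wrist','w6');pickle.dump(s,open('s6.pkl','wb'));
im=np.load('pics/w6.npy');cv2.imwrite('pics/w6.png',cv2.resize(im[100:260,210:430],None,fx=3.5,fy=3.5,interpolation=cv2.INTER_CUBIC))
save('top','t6',(270,130,390,270),4.2);save('scene','c6',(290,120,380,220),6)"
```

```text
[489.874  13.985 183.6  ]
t 5.85 tcp [490.288  15.979 221.712] F [-0.215  1.054 -2.298] w 0.2278172224064965
dr [-0.001  0.003 -0.001] dpos cm [-0.104  3.811 -0.178] joints [-0.109  0.227  1.769  0.001  1.147 -2.03 ]
```

View pics/w6.png

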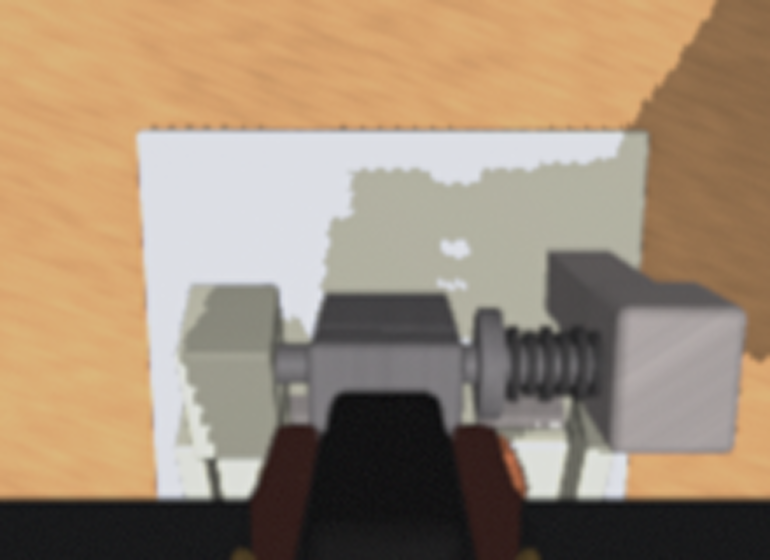

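View pics/c6.png

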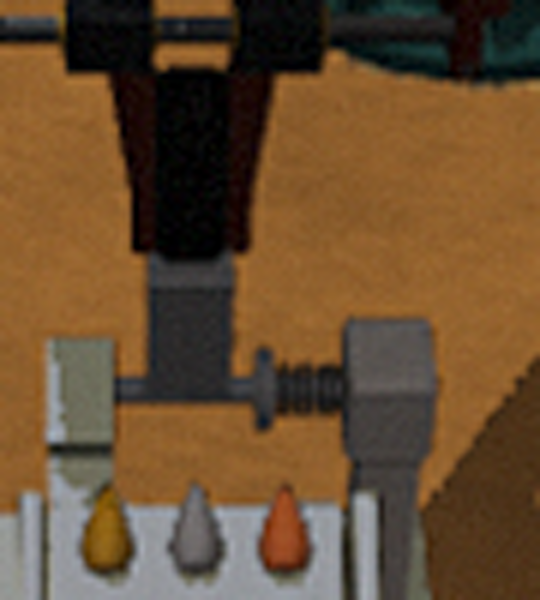

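```bash
cat > meas.py <<'E'
from h import *
import pickle
s=pickle.load(open('s6.pkl','rb'))
w=lambda u,v:np.array([210,100])+(np.array([u,v])+.5)/3.5-.5
o=s["tcp_pos"]
for nm,u,v,z in [("rodL",292,363,127.6),("rodR",467,363,127.6),("collarface",475,363,127.6),("eye",275,363,127.6),("bkL",312,343,o[2]-28.6),("bkR",460,343,o[2]-28.6),("tipL",326,296,o[2]-78.6),("tipR",445,296,o[2]-78.6)]:
    W=ray("wrist",w(u,v),z,s);print(nm,s["ee_rot"].T@(W-o))
E
python3 meas.py
```

```text
rodL [ -1.968  94.085 -23.298]
rodR [-1.986 94.139 20.069]
collarface [-1.986 94.141 22.052]
eye [ -1.966  94.079 -27.509]
bkL [-23.317  28.606 -13.263]
bkR [-23.329  28.639  13.082]
tipL [-21.94   78.604 -13.698]
tipR [-21.954  78.638  13.389]
```

move_arm(dr=[[0,0.002,0],[0,0.002,0],[0,0.002,0],[0,0.002,0],[0,0.002,0],[0,0.002,0]], delta_pos=[[0,0.5,0],[0,1,0],[0,1.5,0],[0,1.9,0],[0,2,0],[0,2,0]], jaw=[0,0,0,0,0,0])

```text
t: 6.6
tcp_pos: [491.2, 15.6, 202.8]
ee_rot: [[0.94, 0.001, -0.34], [0.34, 0.001, 0.94], [0.001, -1.0, 0.0]]
contact_force: [0.5, -0.1, -2.5]
width: 0.227
```

```bash
python3 -c "
from h import *
p,a=tgt(-43,-5,105);print(p);go(p,a)"
```

```text
[489.874  13.985 183.6  ]
t 6.6 tcp [491.205  15.613 202.77 ] F [ 0.528 -0.064 -2.536] w 0.22660521187786184
dr [-0.     0.     0.001] dpos cm [-0.182  1.917 -0.108] joints [-0.109  0.249  1.792  0.001  1.099 -2.028]
```

move_arm(dr=[[0,0,0],[0,0,0],[0,0,0],[0,0,0],[0,0,0],[0,0,0]], delta_pos=[[-0.06,0.5,0],[-0.06,1,0],[-0.06,1.5,0],[-0.06,1.8,0],[-0.06,1.9,0],[-0.06,1.9,0]], jaw=[0,0,0,0,0,0])

```text
t: 7.2
tcp_pos: [490.6, 15.5, 183.6]
ee_rot: [[0.94, 0.0, -0.34], [0.34, 0.001, 0.94], [0.001, -1.0, 0.0]]
contact_force: [0.7, -0.8, -2.7]
width: 0.226
```

```bash
python3 -c "
from h import *
import pickle
p,a=tgt(-43,-5,105);print(p);go(p,a)
s=save('wrist','w7');pickle.dump(s,open('s7.pkl','wb'));
im=np.load('pics/w7.npy');cv2.imwrite('pics/w7.png',cv2.resize(im[100:260,210:430],None,fx=3.5,fy=3.5,interpolation=cv2.INTER_CUBIC))
save('scene','c7',(290,120,380,220),6)"
```

```text
[489.874  13.985 183.6  ]
t 7.2 tcp [490.57   15.455 183.572] F [ 0.676 -0.807 -2.737] w 0.22587729537683307
dr [-0.     0.     0.001] dpos cm [-0.116 -0.003 -0.115] joints [-0.11   0.273  1.816  0.001  1.053 -2.028]
```

View pics/w7.png

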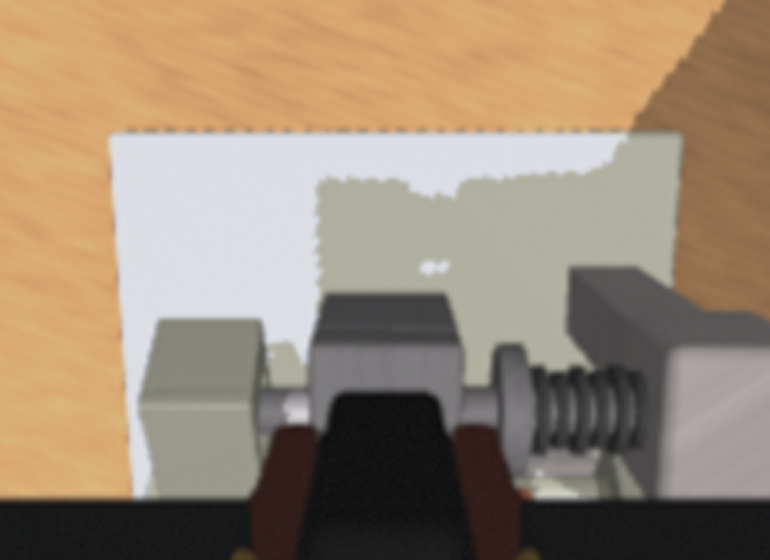

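View pics/c7.png

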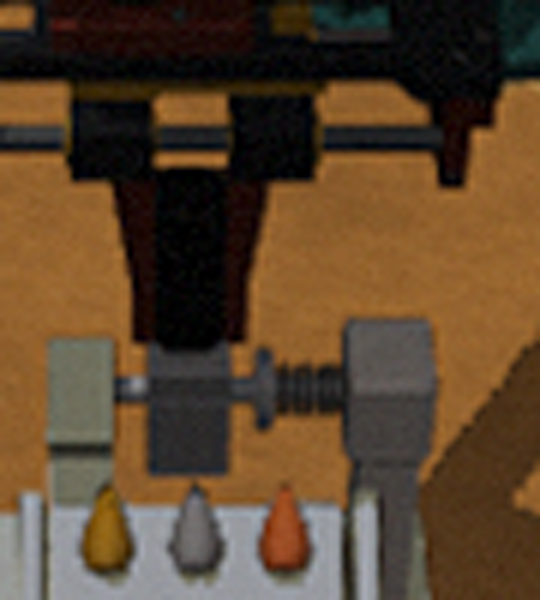

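move_arm(dr=[[0,0,0],[0,0,0],[0,0,0],[0,0,0],[0,0,0],[0,0,0],[0,0,0],[0,0,0],[0,0,0]], delta_pos=[[-0.05,0,0.1],[-0.05,0,0.2],[-0.05,0,0.3],[-0.05,0,0.4],[-0.05,0,0.5],[-0.05,0,0.6],[-0.05,0,0.7],[-0.05,0,0.7],[-0.05,0,0.7]], jaw=[0,0,0,0,0,0,0,0,0])

```text
t: 8.2
tcp_pos: [488.0, 21.8, 183.9]
ee_rot: [[0.94, 0.001, -0.34], [0.34, 0.0, 0.94], [0.001, -1.0, 0.0]]
contact_force: [0.6, 1.0, -3.4]
width: 0.225
```

```bash
cat >> h.py <<'E'
P0=np.array([490.57,15.455,183.572])
def chk():
    s=telemetry.sense();R=Rt(ST[2]+np.pi/2);print("t",s["t"],"disp from P0 (x,y,z tool)",R.T@(s["tcp_pos"]-P0),"F tool",R.T@s["contact_force"],"torque tool",R.T@s["torque"],"w",s["width"], "tilt",Ro.from_matrix(R.T@s["ee_rot"]).as_rotvec())
E
python3 -c "
from h import *
chk();s=save('wrist','w8')
im=np.load('pics/w8.npy');cv2.imwrite('pics/w8.png',cv2.resize(im[100:260,210:430],None,fx=3.5,fy=3.5,interpolation=cv2.INTER_CUBIC));chk()"
```

```text
t 8.2 disp from P0 (x,y,z tool) [-0.271 -0.327  6.892] F tool [0.887 3.43  0.698] torque tool [ 0.09   0.006 -0.075] w 0.22461251227792584 tilt [ 0.    -0.    -0.001]
t 8.25 disp from P0 (x,y,z tool) [-0.303 -0.295  6.893] F tool [0.129 2.574 0.518] torque tool [ 0.06  -0.039 -0.008] w 0.22346850043474564 tilt [ 0.    -0.    -0.001]
```

View pics/w8.png

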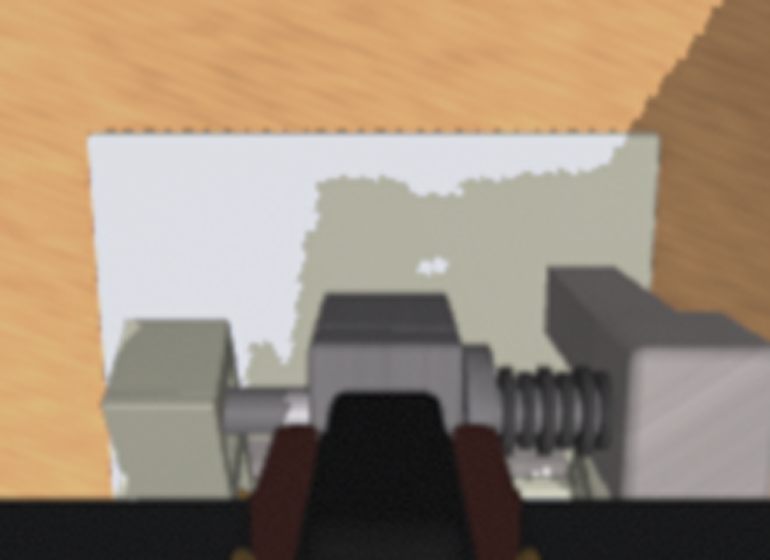

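Almost touching. Half-millimetre feeling steps.

move_arm(dr=[[0,0,0],[0,0,0],[0,0,0],[0,0,0]], delta_pos=[[0,0,0.05],[0,0,0.1],[0,0,0.1],[0,0,0.1]], jaw=[0,0,0,0])

```text
t: 8.65
tcp_pos: [487.6, 22.8, 183.9]
ee_rot: [[0.94, 0.001, -0.34], [0.34, 0.001, 0.94], [0.001, -1.0, 0.0]]
contact_force: [-0.8, 0.3, -2.2]
width: 0.228
```

```bash
python3 -c "
from h import *
chk()"
```

```text
t 8.65 disp from P0 (x,y,z tool) [-0.274 -0.303  7.879] F tool [-0.636  2.245  0.549] torque tool [ 0.051  0.014 -0.033] w 0.22776873209783494 tilt [ 0.    -0.    -0.001]
```

move_arm(dr=[[0,0,0],[0,0,0],[0,0,0],[0,0,0]], delta_pos=[[0,0,0.05],[0,0,0.1],[0,0,0.1],[0,0,0.1]], jaw=[0,0,0,0])

```text
t: 9.05
tcp_pos: [487.3, 23.7, 183.9]
ee_rot: [[0.94, 0.001, -0.341], [0.341, 0.0, 0.94], [0.001, -1.0, -0.0]]
contact_force: [0.0, -0.7, -3.0]
width: 0.227
```

```bash
python3 -c "
from h import *
chk()"
```

```text
t 9.05 disp from P0 (x,y,z tool) [-0.246 -0.325  8.842] F tool [-0.215  3.002 -0.633] torque tool [-0.075  0.002 -0.025] w 0.2271634822850827 tilt [-0.    -0.001 -0.001]
```

move_arm(dr=[[0,0,0],[0,0,0],[0,0,0],[0,0,0]], delta_pos=[[0,0,0.05],[0,0,0.1],[0,0,0.1],[0,0,0.1]], jaw=[0,0,0,0])

```text
t: 9.45
tcp_pos: [487.2, 24.2, 183.9]
ee_rot: [[0.94, 0.001, -0.341], [0.341, -0.0, 0.94], [0.001, -1.0, -0.001]]
contact_force: [1.5, -3.7, -3.2]
width: 0.228
```

```bash
python3 -c "
from h import *
chk()"
```

```text
t 9.45 disp from P0 (x,y,z tool) [-0.203 -0.36   9.419] F tool [ 0.159  3.216 -3.979] torque tool [-0.749 -0.03   0.138] w 0.2276830714013924 tilt [-0.001 -0.001 -0.001]
```

move_arm(dr=[[0,0,0],[0,0,0],[0,0,0],[0,0,0]], delta_pos=[[0,0,0.05],[0,0,0.1],[0,0,0.1],[0,0,0.1]], jaw=[0,0,0,0])

```text
t: 9.85
tcp_pos: [486.8, 25.1, 183.9]
ee_rot: [[0.94, 0.001, -0.341], [0.341, -0.0, 0.94], [0.001, -1.0, -0.001]]
contact_force: [0.4, -3.9, -2.2]
width: 0.23
```

```bash
python3 -c "
from h import *
chk();s=save('wrist','w9')
im=np.load('pics/w9.npy');cv2.imwrite('pics/w9.png',cv2.resize(im[100:260,210:430],None,fx=3.5,fy=3.5,interpolation=cv2.INTER_CUBIC));chk()"
```

```text
t 9.85 disp from P0 (x,y,z tool) [-0.242 -0.352 10.388] F tool [-0.935  2.166 -3.8  ] torque tool [-0.862 -0.043  0.089] w 0.22962112452989442 tilt [-0.001 -0.001 -0.001]
t 9.9 disp from P0 (x,y,z tool) [-0.225 -0.332 10.404] F tool [-1.334  4.145 -4.278] torque tool [-0.852 -0.016  0.151] w 0.22752558907479442 tilt [-0.001 -0.001 -0.001]
```

View pics/w9.png

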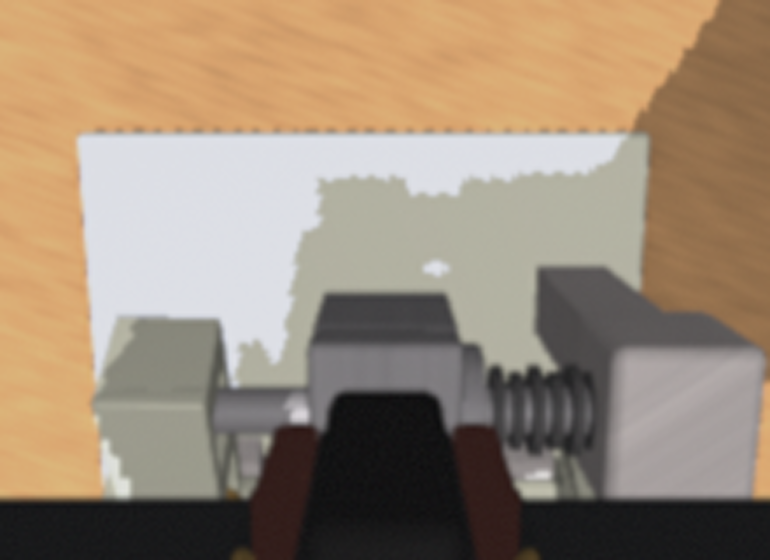

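move_arm(dr=[[0,0,0],[0,0,0],[0,0,0],[0,0,0],[0,0,0],[0,0,0],[0,0,0],[0,0,0],[0,0,0],[0,0,0]], delta_pos=[[0,0,0.1],[0,0,0.2],[0,0,0.3],[0,0,0.4],[0,0,0.5],[0,0,0.6],[0,0,0.7],[0,0,0.8],[0,0,0.8],[0,0,0.8]], jaw=[0,0,0,0,0,0,0,0,0,0])

```text
t: 10.9
tcp_pos: [484.2, 32.4, 183.9]
ee_rot: [[0.94, 0.002, -0.341], [0.341, -0.001, 0.94], [0.001, -1.0, -0.002]]
contact_force: [1.4, -6.2, -5.2]
width: 0.227
```

```bash
python3 -c "
from h import *
chk();save('scene','c10',(270,160,390,310),4);chk()"
```

```text
t 10.9 disp from P0 (x,y,z tool) [-0.214 -0.365 18.099] F tool [-0.747  5.234 -6.326] torque tool [-1.264 -0.038  0.143] w 0.22717473016424514 tilt [-0.002 -0.001 -0.001]
t 10.95 disp from P0 (x,y,z tool) [-0.208 -0.363 18.056] F tool [-0.613  3.662 -5.51 ] torque tool [-1.218 -0.037  0.158] w 0.22684565691336855 tilt [-0.002 -0.001 -0.001]
```

View pics/c10.png

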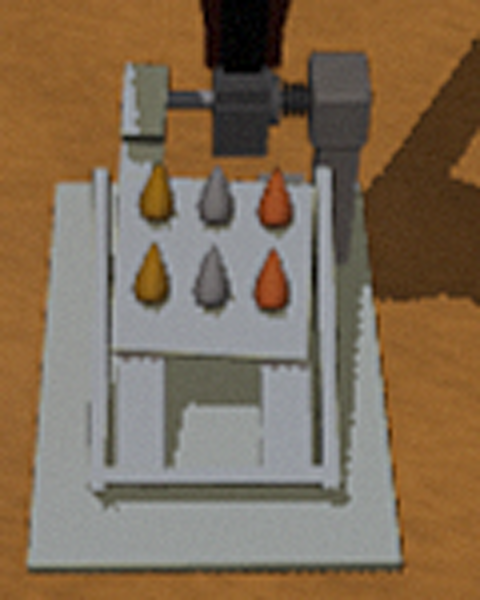

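Create pchk.py:
```python
from h import *
import sys
chk();save('scene',sys.argv[1],(270,160,390,310),4)
a=np.load('pics/c10.npy').astype(int);b=np.load(f'pics/{sys.argv[1]}.npy').astype(int)
d=np.abs(a-b).sum(2)[205:285,290:360];print("changed px",(d>90).sum())
```

```text
(no output)
```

move_arm(dr=[[0,0,0],[0,0,0],[0,0,0],[0,0,0]], delta_pos=[[0,0,0.08],[0,0,0.16],[0,0,0.24],[0,0,0.24]], jaw=[0,0,0,0])

```text
t: 11.35
tcp_pos: [483.6, 34.2, 183.9]
ee_rot: [[0.94, 0.002, -0.341], [0.341, -0.002, 0.94], [0.001, -1.0, -0.003]]
contact_force: [1.3, -7.2, -4.0]
width: 0.226
```

```bash
python3 pchk.py c11
```

```text
t 11.35 disp from P0 (x,y,z tool) [-0.215 -0.373 19.991] F tool [-1.261  3.96  -7.198] torque tool [-1.359 -0.103  0.212] w 0.22552651854964384 tilt [-0.003 -0.001 -0.001]
changed px 0
```

move_arm(dr=[[0,0,0],[0,0,0],[0,0,0],[0,0,0]], delta_pos=[[0,0,0.06],[0,0,0.13],[0,0,0.13],[0,0,0.13]], jaw=[0,0,0,0])

```text
t: 11.8
tcp_pos: [483.3, 34.9, 184.0]
ee_rot: [[0.94, 0.003, -0.342], [0.342, -0.003, 0.94], [0.001, -1.0, -0.004]]
contact_force: [1.2, -7.5, -3.9]
width: 0.229
```

```bash
python3 pchk.py c12
```

```text
t 11.8 disp from P0 (x,y,z tool) [-0.203 -0.397 20.77 ] F tool [-1.42   3.934 -7.419] torque tool [-1.383 -0.108  0.192] w 0.2289427623569291 tilt [-0.004 -0.002 -0.001]
changed px 0
```

move_arm(dr=[[0,0,0],[0,0,0],[0,0,0],[0,0,0]], delta_pos=[[0,0,0.06],[0,0,0.13],[0,0,0.13],[0,0,0.13]], jaw=[0,0,0,0])

```text
t: 12.25
tcp_pos: [483.1, 35.6, 184.0]
ee_rot: [[0.94, 0.003, -0.342], [0.342, -0.005, 0.94], [0.001, -1.0, -0.005]]
contact_force: [1.6, -6.1, -4.1]
width: 0.226
```

```bash
python3 pchk.py c13
```

```text
t 12.25 disp from P0 (x,y,z tool) [-0.176 -0.438 21.466] F tool [-0.613  4.095 -6.275] torque tool [-1.426 -0.026  0.216] w 0.2261751585321126 tilt [-0.005 -0.002 -0.001]
changed px 1
```

move_arm(dr=[[0.005,0,0],[0.005,0,0],[0.005,0,0],[0.005,0,0]], delta_pos=[[0,0,0.08],[0,0,0.16],[0,0,0.16],[0,0,0.16]], jaw=[0,0,0,0])

```text
t: 12.7
tcp_pos: [482.8, 36.5, 184.0]
ee_rot: [[0.94, 0.002, -0.342], [0.342, -0.001, 0.94], [0.001, -1.0, -0.002]]
contact_force: [1.9, -7.6, -5.1]
width: 0.225
```

```bash
python3 pchk.py c14
```

```text
t 12.7 disp from P0 (x,y,z tool) [-0.206 -0.38  22.401] F tool [-0.764  5.093 -7.802] torque tool [-1.505 -0.038  0.174] w 0.22459750418825486 tilt [-0.002 -0.003 -0.001]
changed px 0
```

move_arm(dr=[[0.005,0,0],[0.005,0,0],[0.005,0,0],[0.005,0,0]], delta_pos=[[0,0,0.08],[0,0,0.16],[0,0,0.16],[0,0,0.16]], jaw=[0,0,0,0])

```text
t: 13.15
tcp_pos: [482.5, 37.3, 183.9]
ee_rot: [[0.939, 0.0, -0.343], [0.343, 0.002, 0.939], [0.001, -1.0, 0.002]]
contact_force: [2.4, -7.0, -4.8]
width: 0.224
```

```bash
python3 pchk.py c15
```

```text
t 13.15 disp from P0 (x,y,z tool) [-0.214 -0.335 23.257] F tool [-0.136  4.791 -7.411] torque tool [-1.6   -0.056  0.23 ] w 0.2242646775978726 tilt [ 0.002 -0.003 -0.001]
changed px 1
```

View pics/c15.png

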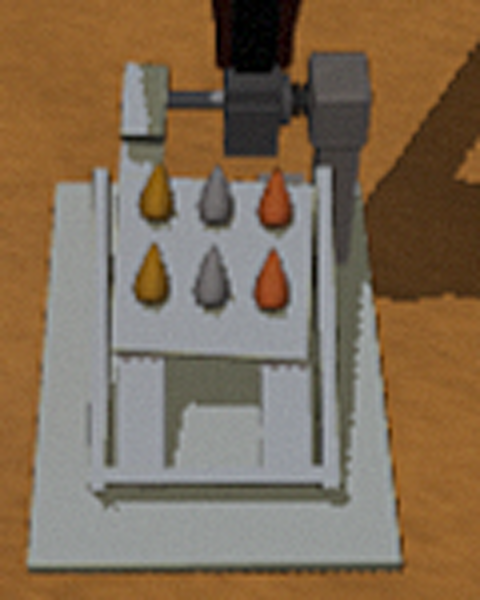

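move_arm(dr=[[0,0,0],[0,0,0],[0,0,0],[0,0,0]], delta_pos=[[0,0,0.08],[0,0,0.16],[0,0,0.16],[0,0,0.16]], jaw=[0,0,0,0])

```text
t: 13.6
tcp_pos: [482.2, 38.0, 183.9]
ee_rot: [[0.939, 0.001, -0.343], [0.343, 0.0, 0.939], [0.001, -1.0, -0.0]]
contact_force: [1.9, -7.6, -4.1]
width: 0.227
```

```bash
python3 pchk.py c16
```

```text
t 13.6 disp from P0 (x,y,z tool) [-0.159 -0.374 24.081] F tool [-0.753  4.106 -7.789] torque tool [-1.613 -0.09   0.236] w 0.22742871742736087 tilt [-0.    -0.003 -0.001]
changed px 1
```

move_arm(dr=[[0.003,0,0],[0.003,0,0],[0.003,0,0],[0.003,0,0]], delta_pos=[[0,0,0.08],[0,0,0.16],[0,0,0.16],[0,0,0.16]], jaw=[0,0,0,0])

```text
t: 14.05
tcp_pos: [482.0, 38.8, 183.9]
ee_rot: [[0.939, 0.001, -0.344], [0.344, 0.001, 0.939], [0.001, -1.0, 0.001]]
contact_force: [1.4, -7.7, -5.1]
width: 0.227
```

```bash
python3 pchk.py c17
```

```text
t 14.05 disp from P0 (x,y,z tool) [-0.164 -0.35  24.853] F tool [-1.325  5.147 -7.76 ] torque tool [-1.601 -0.049  0.244] w 0.22655690816728932 tilt [ 0.001 -0.004 -0.001]
changed px 1
```

move_arm(dr=[[0.003,0,0],[0.003,0,0],[0.003,0,0],[0.003,0,0]], delta_pos=[[0,0,0.08],[0,0,0.16],[0,0,0.16],[0,0,0.16]], jaw=[0,0,0,0])

```text
t: 14.5
tcp_pos: [481.7, 39.4, 183.9]
ee_rot: [[0.939, 0.0, -0.344], [0.344, 0.002, 0.939], [0.001, -1.0, 0.002]]
contact_force: [1.9, -8.1, -5.2]
width: 0.223
```

```bash
python3 pchk.py c18
```

```text
t 14.5 disp from P0 (x,y,z tool) [-0.182 -0.345 25.561] F tool [-0.974  5.217 -8.255] torque tool [-1.673 -0.022  0.19 ] w 0.22309558313441524 tilt [ 0.002 -0.004 -0.001]
changed px 1
```

move_arm(dr=[[0.002,0.004,0],[0.002,0.004,0],[0.002,0.004,0],[0.002,0.004,0]], delta_pos=[[0,0,0.08],[0,0,0.16],[0,0,0.16],[0,0,0.16]], jaw=[0,0,0,0])

```text
t: 14.95
tcp_pos: [481.5, 40.1, 183.9]
ee_rot: [[0.94, 0.0, -0.341], [0.341, 0.002, 0.94], [0.001, -1.0, 0.002]]
contact_force: [1.9, -8.1, -5.4]
width: 0.224
```

```bash
python3 pchk.py c19
```

```text
t 14.95 disp from P0 (x,y,z tool) [-0.186 -0.337 26.225] F tool [-0.974  5.371 -8.231] torque tool [-1.749 -0.113  0.222] w 0.22389956323441484 tilt [ 0.002 -0.001 -0.001]
changed px 1
```

move_arm(dr=[[0.002,0.002,0],[0.002,0.002,0],[0.002,0.002,0],[0.002,0.002,0]], delta_pos=[[0,0,0.08],[0,0,0.16],[0,0,0.16],[0,0,0.16]], jaw=[0,0,0,0])

```text
t: 15.4
tcp_pos: [481.3, 40.6, 183.9]
ee_rot: [[0.941, -0.0, -0.34], [0.34, 0.002, 0.941], [0.001, -1.0, 0.002]]
contact_force: [2.5, -8.3, -5.3]
width: 0.226
```

```bash
python3 pchk.py c20; python3 -c "
from h import *
s=save('wrist','w20')
im=np.load('pics/w20.npy');cv2.imwrite('pics/w20.png',cv2.resize(im[100:260,210:430],None,fx=3.5,fy=3.5,interpolation=cv2.INTER_CUBIC));chk()"
```

```text
t 15.4 disp from P0 (x,y,z tool) [-0.193 -0.332 26.844] F tool [-0.436  5.348 -8.619] torque tool [-1.706 -0.113  0.197] w 0.22591137069047196 tilt [ 0.002  0.001 -0.001]
changed px 0
t 15.5 disp from P0 (x,y,z tool) [-0.184 -0.325 26.875] F tool [-1.325  4.73  -7.876] torque tool [-1.748 -0.165  0.173] w 0.22587349205603358 tilt [ 0.002  0.    -0.001]
```

View pics/w20.png

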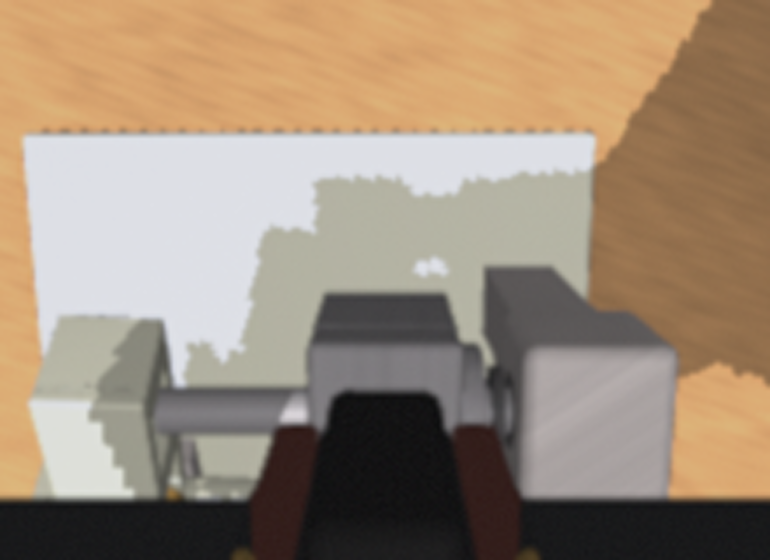

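move_arm(dr=[[0.002,0.002,0],[0.002,0.002,0],[0.002,0.002,0],[0.002,0.002,0]], delta_pos=[[0,0,0.08],[0,0,0.16],[0,0,0.17],[0,0,0.17]], jaw=[0,0,0,0])

```text
t: 15.9
tcp_pos: [481.0, 41.3, 183.9]
ee_rot: [[0.941, -0.0, -0.338], [0.338, 0.002, 0.941], [0.001, -1.0, 0.002]]
contact_force: [1.5, -7.8, -4.8]
width: 0.224
```

```bash
python3 pchk.py c21
```

```text
t 15.9 disp from P0 (x,y,z tool) [-0.185 -0.346 27.583] F tool [-1.234  4.758 -7.816] torque tool [-1.745 -0.115  0.22 ] w 0.2240839017134075 tilt [ 0.002  0.002 -0.001]
changed px 1546
```

move_arm(dr=[[0.002,0,0],[0.002,0,0],[0.002,0,0],[0.002,0,0]], delta_pos=[[0,0,0.08],[0,0,0.16],[0,0,0.16],[0,0,0.16]], jaw=[0,0,0,0])

```text
t: 16.35
tcp_pos: [480.8, 41.9, 183.9]
ee_rot: [[0.941, -0.0, -0.339], [0.339, 0.002, 0.941], [0.001, -1.0, 0.002]]
contact_force: [2.0, -7.8, -4.6]
width: 0.224
```

```bash
python3 pchk.py c22
```

```text
t 16.35 disp from P0 (x,y,z tool) [-0.164 -0.335 28.216] F tool [-0.725  4.571 -8.018] torque tool [-1.759 -0.12   0.148] w 0.22415037255861667 tilt [ 0.002  0.001 -0.001]
changed px 1542
```

View pics/c22.png

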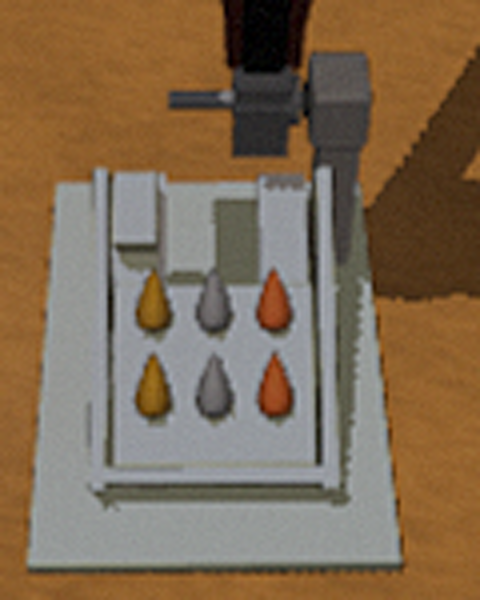

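move_arm(dr=[[0,0,0],[0,0,0],[0,0,0],[0,0,0],[0,0,0],[0,0,0],[0,0,0],[0,0,0],[0,0,0],[0,0,0]], delta_pos=[[0,0,-0.2],[0,0,-0.4],[0,0,-0.6],[0,0,-0.8],[0,0,-1.0],[0,0,-1.2],[0,0,-1.4],[0,0,-1.6],[0,0,-1.8],[0,0,-2.0]], jaw=[0,0,0,0,0,0,0,0,0,0])

```text
t: 17.4
tcp_pos: [487.5, 23.4, 183.8]
ee_rot: [[0.941, -0.0, -0.339], [0.339, 0.003, 0.941], [0.001, -1.0, 0.003]]
contact_force: [0.5, 0.7, -3.4]
width: 0.224
```

move_arm(dr=[[0,0,0],[0,0,0],[0,0,0],[0,0,0],[0,0,0]], delta_pos=[[0,0,-0.2],[0,0,-0.4],[0,0,-0.5],[0,0,-0.5],[0,0,-0.5]], jaw=[0,0,0,0,0])

```text
t: 17.9
tcp_pos: [489.1, 18.8, 183.8]
ee_rot: [[0.941, -0.001, -0.339], [0.339, 0.003, 0.941], [0.001, -1.0, 0.003]]
contact_force: [0.4, 0.0, -1.9]
width: 0.229
```

```bash
python3 pchk.py c23;python3 -c "
from h import *
s=save('wrist','w23')
im=np.load('pics/w23.npy');cv2.imwrite('pics/w23.png',cv2.resize(im[100:260,210:430],None,fx=3.5,fy=3.5,interpolation=cv2.INTER_CUBIC));chk()"
```

```text
t 17.9 disp from P0 (x,y,z tool) [-0.255 -0.232  3.663] F tool [ 0.378  1.928 -0.112] torque tool [ 0.008  0.006 -0.066] w 0.2289250848092304 tilt [ 0.003  0.001 -0.001]
changed px 1639
t 18.0 disp from P0 (x,y,z tool) [-0.249 -0.266  3.636] F tool [-0.294  3.965  0.16 ] torque tool [ 0.075 -0.023  0.027] w 0.22551606775709157 tilt [ 0.003  0.001 -0.001]
```

View pics/w23.png

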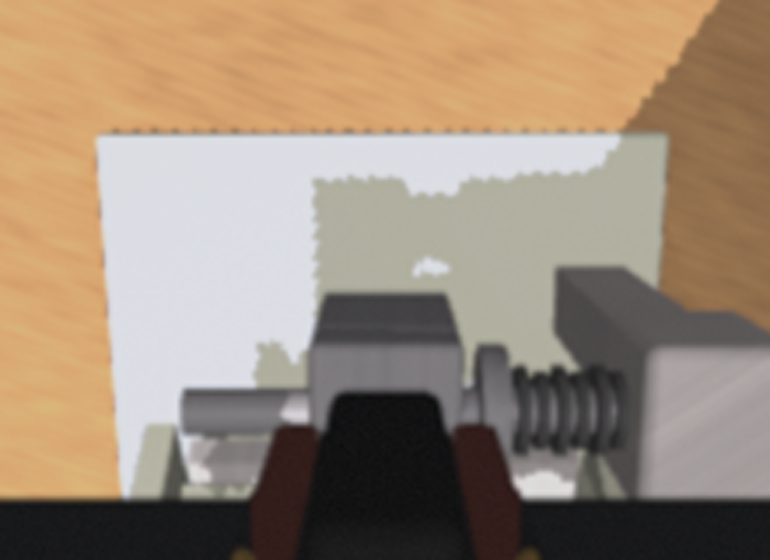

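View pics/c23.png

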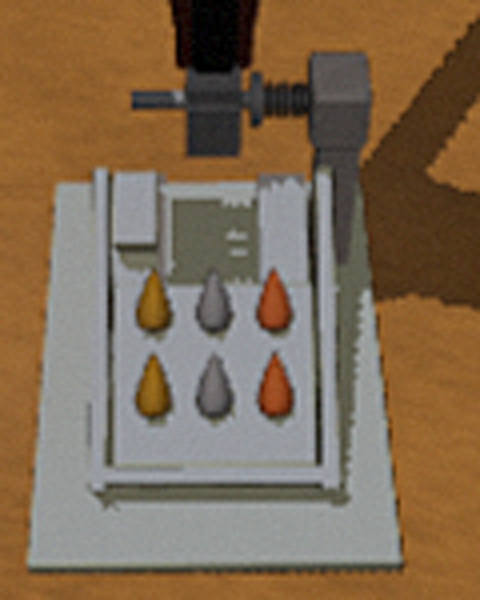

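move_arm(dr=[[0,0,0],[0,0,0],[0,0,0],[0,0,0],[0,0,0],[0,0,0],[0,0,0],[0,0,0],[0,0,0]], delta_pos=[[0,-0.5,0],[0,-1,0],[0,-2,0],[0,-3,0],[0,-4,0],[0,-5.5,0],[0,-7,0],[0,-8.5,0],[0,-8.5,0]], jaw=[0,0,0,0,0,0,0,0,0])

```text
t: 18.9
tcp_pos: [490.7, 18.4, 271.5]
ee_rot: [[0.941, 0.005, -0.339], [0.339, 0.003, 0.941], [0.005, -1.0, 0.001]]
contact_force: [0.8, -0.3, -2.2]
width: 0.226
```

```bash
python3 -c "
from h import *
# mat centre avg; fork at tool x -1.5..-2
a=ST[2]+np.pi/2; w=np.array([510.3,314.7,267.]);go(w-Rt(a)[:,0]*-1.8,a)"
```

```text
t 18.9 tcp [490.738  18.365 271.486] F [ 0.843 -0.268 -2.24 ] w 0.22582656617361674
dr [-0.001 -0.001  0.005] dpos cm [12.063  0.534 27.216] joints [-0.106  0.173  1.704  0.003  1.26  -2.023]
```

move_arm(dr=[[0,0,0.005],[0,0,0.005],[0,0,0.005],[0,0,0.005],[0,0,0.005],[0,0,0.005],[0,0,0.005],[0,0,0.005],[0,0,0.005],[0,0,0.005]], delta_pos=[[0.9,0,2],[2.4,0,5.5],[4.2,0,9.5],[6,0,13.5],[7.8,0,17.5],[9.5,0,21.5],[11.2,0,25.2],[12.06,0.4,27.2],[12.06,0.5,27.2],[12.06,0.5,27.2]], jaw=[0,0,0,0,0,0,0,0,0,0])

```text
t: 19.9
tcp_pos: [511.3, 314.8, 266.4]
ee_rot: [[0.94, -0.002, -0.34], [0.34, -0.001, 0.94], [-0.002, -1.0, 0.0]]
contact_force: [0.4, -0.5, -3.1]
width: 0.223
```

```bash
python3 -c "
from h import *
a=ST[2]+np.pi/2; w=np.array([510.3,314.7,81.64]);go(w-Rt(a)[:,0]*-1.8,a)"
```

```text
t 19.9 tcp [511.311 314.835 266.381] F [ 0.402 -0.519 -3.15 ] w 0.2226998982533565
dr [-0.     0.    -0.002] dpos cm [ 0.116 18.474  0.021] joints [ 0.437  0.342  1.48   0.     1.322 -1.481]
```

move_arm(dr=[[0,0,-0.002],[0,0,-0.002],[0,0,-0.002],[0,0,-0.002],[0,0,-0.002],[0,0,-0.002],[0,0,-0.002],[0,0,-0.002],[0,0,-0.002],[0,0,-0.002]], delta_pos=[[0.05,2,0],[0.1,5,0],[0.1,8,0],[0.1,11,0],[0.1,13.5,0],[0.1,15.5,0],[0.1,17,0],[0.1,17.8,0],[0.1,17.8,0],[0.1,17.8,0]], jaw=[0,0,0,0,0,0,0,0,0,0])

```text
t: 20.9
tcp_pos: [512.4, 314.6, 89.0]
ee_rot: [[0.941, 0.001, -0.339], [0.339, 0.0, 0.941], [0.001, -1.0, -0.0]]
contact_force: [-0.0, 1.0, -1.5]
width: 0.227
```

```bash
python3 -c "
from h import *
a=ST[2]+np.pi/2; w=np.array([510.3,314.7,81.64]);go(w-Rt(a)[:,0]*-1.8,a)
save('scene','c30',(420,200,500,300),6);s=save('wrist','w30');draw('wrist',np.load('pics/w30.npy'),(270,170,370,330),3.75,[510.3,314.7,.347],[b+[0,0,s['tcp_pos'][2]-81.6] for b in FORK],s,'pics/w30.png')"
```

```text
t 20.9 tcp [512.449 314.602  89.035] F [-0.038  0.958 -1.464] w 0.2265801926437083
dr [ 0.    -0.001  0.001] dpos cm [-0.019  0.74   0.082] joints [ 0.436  0.533  1.661 -0.     0.946 -1.481]
```

View pics/c30.png

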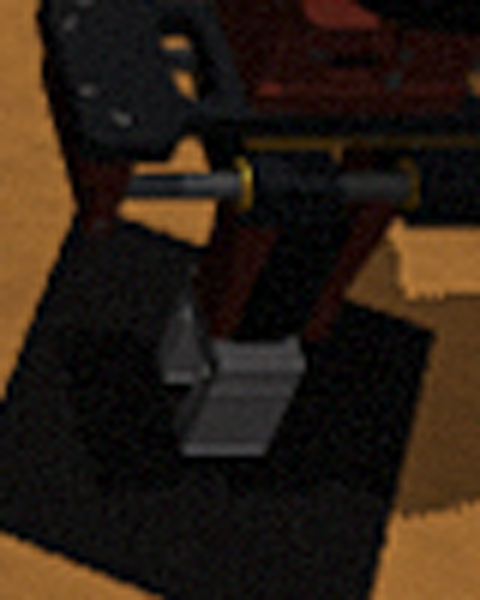

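View pics/w30.png

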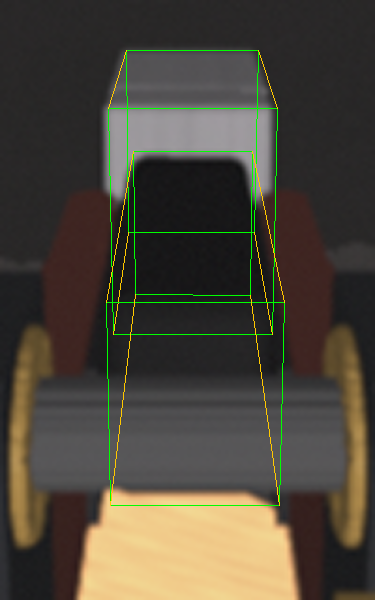

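Tool upright in the grip, unmoved relative to the original grasp. Lowering slowly to touch the mat.

move_arm(dr=[[0,0,0],[0,0,0],[0,0,0],[0,0,0],[0,0,0],[0,0,0],[0,0,0],[0,0,0]], delta_pos=[[0,0.15,0],[0,0.3,0],[0,0.45,0],[0,0.55,0],[0,0.6,0],[0,0.65,0],[0,0.65,0],[0,0.65,0]], jaw=[0,0,0,0,0,0,0,0])

```text
t: 21.8
tcp_pos: [512.7, 315.2, 82.9]
ee_rot: [[0.94, 0.002, -0.34], [0.34, 0.001, 0.94], [0.002, -1.0, 0.0]]
contact_force: [-0.2, -0.9, -2.2]
width: 0.224
```

move_arm(dr=[[0,0,0],[0,0,0],[0,0,0]], delta_pos=[[0,0.05,0],[0,0.1,0],[0,0.1,0]], jaw=[0,0,0])

```text
t: 22.1
tcp_pos: [512.7, 315.1, 81.9]
ee_rot: [[0.94, 0.002, -0.34], [0.34, 0.001, 0.94], [0.002, -1.0, 0.0]]
contact_force: [-1.0, 0.2, -2.0]
width: 0.225
```

```bash
python3 -c "
from h import *
chk();print(telemetry.sense()['tcp_pos'])"
```

```text
t 22.1 disp from P0 (x,y,z tool) [122.719 101.7   274.26 ] F tool [-0.884  1.955  0.553] torque tool [0.103 0.056 0.007] w 0.22470244055635286 tilt [ 0.     0.    -0.002]
[512.705 315.102  81.872]
```

move_arm(dr=[[0,0,0.002],[0,0,0.002],[0,0,0.002],[0,0,0.002]], delta_pos=[[0,0.04,0],[0,0.08,0],[0,0.1,0],[0,0.1,0]], jaw=[0,0,0,0])

```text
t: 22.5
tcp_pos: [512.8, 315.2, 81.6]
ee_rot: [[0.94, 0.0, -0.34], [0.34, 0.0, 0.94], [0.0, -1.0, 0.0]]
contact_force: [-2.3, -1.8, 4.0]
width: 0.23
```

```bash
python3 -c "
from h import *
chk();print(telemetry.sense()['tcp_pos'])"
```

```text
t 22.5 disp from P0 (x,y,z tool) [122.826 101.934 274.294] F tool [-2.746 -4.019 -0.873] torque tool [ 0.031 -0.016  0.433] w 0.2302623012819058 tilt [ 0.  0. -0.]
[512.794 315.171  81.638]
```

Contact with the mat (+6 N change), z matches the pick-up height. Opening.

move_arm(dr=[[0,0,0],[0,0,0],[0,0,0],[0,0,0],[0,0,0],[0,0,0],[0,0,0],[0,0,0]], delta_pos=[[0,0,0],[0,0,0],[0,0,0],[0,0,0],[0,0,0],[0,0,0],[0,0,0],[0,0,0]], jaw=[0.26,0.32,0.45,0.6,0.8,1,1,1])

```text
t: 23.3
tcp_pos: [512.7, 315.1, 81.6]
ee_rot: [[0.94, -0.0, -0.34], [0.34, 0.0, 0.94], [-0.0, -1.0, 0.0]]
contact_force: [-0.5, 0.6, 0.8]
width: 0.827
```

```bash
python3 -c "
from h import *
chk();save('wrist','w31')"
```

```text
t 23.3 disp from P0 (x,y,z tool) [122.773 101.98  274.289] F tool [-0.315 -0.816  0.703] torque tool [-0.001  0.013  0.025] w 0.8267125465170064 tilt [0. 0. 0.]
```

View pics/w31.png

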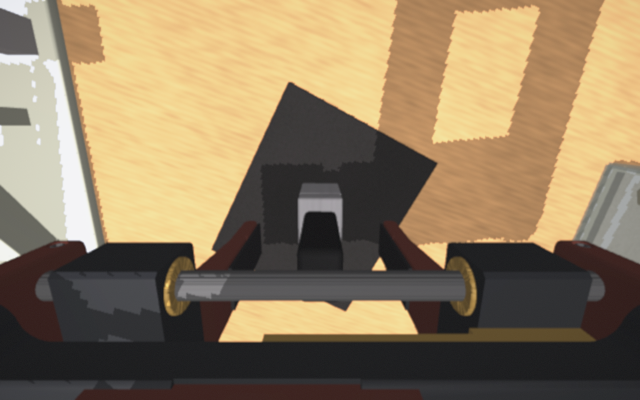

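Tool stands free between the open fingers. Retreating straight up.

move_arm(dr=[[0,0,0],[0,0,0],[0,0,0],[0,0,0],[0,0,0],[0,0,0],[0,0,0],[0,0,0],[0,0,0],[0,0,0]], delta_pos=[[0,0,0],[0,-1,0],[0,-3,0],[0,-5,0],[0,-8,0],[0,-11,0],[0,-14,0],[0,-17,0],[0,-20,0],[0,-20,0]], jaw=[1,1,1,1,1,1,1,1,1,1])

```text
t: 24.35
tcp_pos: [515.1, 316.3, 287.2]
ee_rot: [[0.94, 0.008, -0.34], [0.34, 0.004, 0.94], [0.009, -1.0, 0.001]]
contact_force: [0.2, -0.0, 0.0]
width: 1.005
```

```bash
python3 -c "
from h import *
chk();save('scene','c40',(270,150,510,320),3.3);s=save('wrist','w40');save('top','t40')"
```

```text
t 24.35 disp from P0 (x,y,z tool) [ 125.335 -103.608  274.574] F tool [ 0.231 -0.028 -0.086] torque tool [0.036 0.014 0.03 ] w 1.0045322265806518 tilt [ 0.001  0.    -0.009]
```

View pics/c40.png

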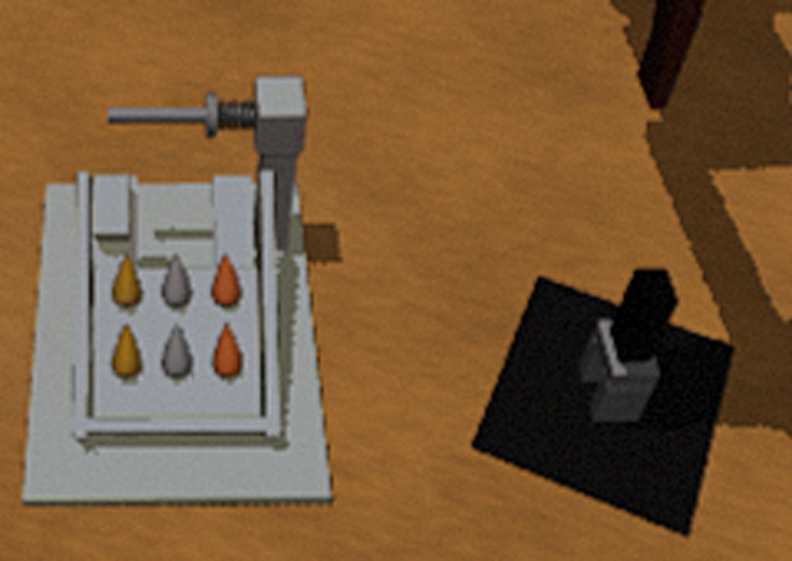

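View pics/w40.png

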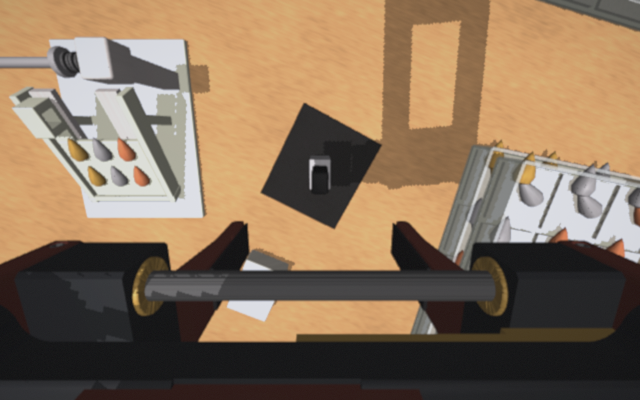

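View pics/t40.png

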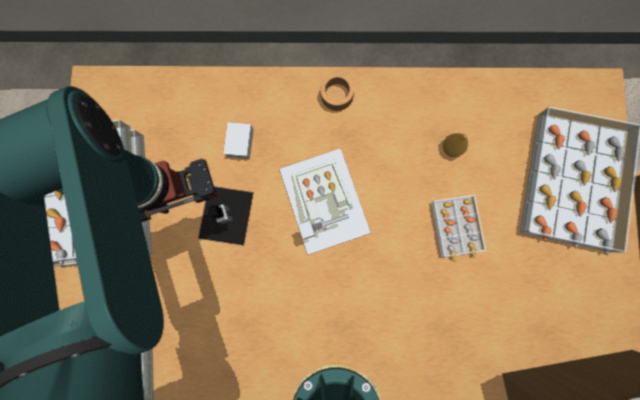

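```bash
python3 -c "
from station import job
print(job.finish_job())"
```

```text
the job is handed in; nothing more can be done
None
```

The panel is down on the ledge, and the forked tool is standing upright near the middle of the mat again. I handed the job in at about 24 s of the 70 s allowed.

- **Pushing the bar:** I lowered the fork over the bar and felt the collar about 9 mm along. I then pushed it in with small, slow steps. The panel let go after about 18 mm, and the deepest push was about 19 mm, short of the 24 mm stop. The force along the bar reached about 8.6 N.
- **Letting it back:** I eased the bar out again, lifted the fork clear and set the tool down upright. The force rose about 6 N as it touched the mat, and the tool stayed upright when released.
- **Last pictures:** The panel is on the ledge, the bar is fully sprung out and the tool is near the mat's centre. The other things look unmoved and the gripper is clear, reading about zero force.
- **Checks:** None failed. The cameras and the arm's position reading differed by 1–2 mm throughout, so I lined the fork up with the bar in the wrist pictures.

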